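Pack four battery cells into the compression frame

TASK

Draw the sliding follower back and stand the three loose battery cells upright in the compression frame, in line after the cell that is already against its end wall, broad face to broad face, with the positive round posts alternating from side to side, so that bus bars can link the neighbours. Then push the follower up so that all four cells sit snug between it and the wall with no gaps, and let go. Leave the tools and other things on the bench where they are.

Things in the scene. Friction and masses are not known exactly. Their poses are not given: they have to be found in the camera images.
- frame: Compression frame, fixed: steel base 118 (x) x 272 mm (y), floor top 14 mm over the worktop; grey end wall at its -y end, 86 mm high over the floor, 12 mm thick; 40 mm high block at the other end. Two 10 mm guide rods along y at x = +-47 mm, 27 mm over the floor. Origin: on the worktop under the middle. Axes as bed.
- bed (a point): Point on the frame's floor at the inner face of the end wall, mid-way across. y: along the channel from the wall to the follower, x across, z up. Cells stand here, x along this x (either way round); four packed have centres at y = 13, 39, 65, 91 mm. Foot guides 66 mm apart, flared at the top, 20 mm high, reach to y = 150 mm.
- follower (a joint): Sliding follower (end stop) on the two rods: metres slid from fully open towards the wall. Its press face is 0.150 - value from the wall; limits 0 and 0.125. Slides against about 3 N friction (some 13 N in all with the cells) and stays where it is left.
- press_face (a point): Middle of the follower's flat press face, which looks to the wall (-y of bed), 45 mm over the floor; 60 mm wide, plate 13 mm thick, top 86 mm over the floor. Axes as bed.
- grip (a point): In the follower's black upright grip tab, 36 mm wide (x) x 12 mm thick (y), 60 mm behind the press face. Point: in its middle, 78 mm over the floor; its top is 13 mm higher, free from 55 mm over the floor upward. 41 mm free between tab and plate (22 mm below 76 mm over the floor at the plate's ribs, x = +-22 mm). Axes as bed.
- cell_a_mid (a point): Battery cell, aluminium can 62 wide (x) x 26 thick (y) x 100 mm tall (z), 0.25-0.38 kg; point: its centre, 50 mm up. On the lid, 18 mm out: at +x the positive, a round post 13 mm tall on a flange; at -x the negative, a square pad 5.5 mm tall on a black gasket. Already stands in the frame, up to 6 mm off the wall, its post on the +x side of bed.
- cell_b_mid (a point): Battery cell, aluminium can 62 wide (x) x 26 thick (y) x 100 mm tall (z), 0.25-0.38 kg; point: its centre, 50 mm up. On the lid, 18 mm out: at +x the positive, a round post 13 mm tall on a flange; at -x the negative, a square pad 5.5 mm tall on a black gasket. Stands loose and upright on the worktop, turned anyhow; b, c, d are alike; two of them may stand 10 to 30 mm apart.
- cell_c_mid (a point): Battery cell, aluminium can 62 wide (x) x 26 thick (y) x 100 mm tall (z), 0.25-0.38 kg; point: its centre, 50 mm up. On the lid, 18 mm out: at +x the positive, a round post 13 mm tall on a flange; at -x the negative, a square pad 5.5 mm tall on a black gasket. Stands loose and upright on the worktop, turned anyhow; b, c, d are alike; two of them may stand 10 to 30 mm apart.
- cell_d_mid (a point): Battery cell, aluminium can 62 wide (x) x 26 thick (y) x 100 mm tall (z), 0.25-0.38 kg; point: its centre, 50 mm up. On the lid, 18 mm out: at +x the positive, a round post 13 mm tall on a flange; at -x the negative, a square pad 5.5 mm tall on a black gasket. Stands loose and upright on the worktop, turned anyhow; b, c, d are alike; two of them may stand 10 to 30 mm apart.
- cell_a_plus (a point): Top of the positive post of cell_a: 18 mm along the cell's x from its centre line, 63 mm above its mid point.
- cell_b_plus (a point): Top of the positive post of cell_b: 18 mm along the cell's x from its centre line, 63 mm above its mid point.
- cell_c_plus (a point): Top of the positive post of cell_c: 18 mm along the cell's x from its centre line, 63 mm above its mid point.
- cell_d_plus (a point): Top of the positive post of cell_d: 18 mm along the cell's x from its centre line, 63 mm above its mid point.
- drill_stand: wooden block 32 x 100 x 32 mm with a row of drill bits standing in it, 98 mm high in all. Origin at the centre of its underside. Bystander: leave alone.
- tape_roll: roll of black tape lying flat, 62 mm across, 19 mm high. Origin at the centre of its underside. Bystander: leave alone.
- slot_block: milled steel block with a stepped slot, 40 x 60 x 28 mm. Origin at the centre of its underside. Bystander: leave alone.
- driver: screwdriver with black handle, 33 x 228 x 29 mm, lying. Origin at the centre of its underside. Bystander: leave alone.
There are look-alikes about, which are no part of the job. Leave any blue or orange look-alike of the part that bears cell_d_mid alone.

How it is judged:
By the outcome, as a careful person would: the job done as asked, in the order asked, and still so for the second after the job is handed in, with the robot touching nothing.
It also fails if it takes over 72 s, if anything falls off the work surface, if the arm or the gripper's body presses on something with over 40 N, if the wrist force passes 120 N, or if a joint passes its speed limit or range.

ROBOT

A 6-joint arm with a two-finger parallel gripper is mounted at the origin on a cart in front of the work surface, level with it; the furniture and walls round the work are solid. World frame = base frame: x ahead of the robot, y to its left, z up, the work surface at z = 0. Lengths are in mm, angles in degrees, forces in N, time in s.
With the tool pointing down it reaches from about 300 to 850 mm from the base axis. Payload 4.2 kg.
Tool frame: the origin (TCP) lies midway between the tips of the shut fingers; the grasp point (between the pads) lies 19 mm behind it; x points along the fingers, y is the direction in which the jaws open and shut, and the axes are right-handed (so a half turn about x gives the same grasp; the last joint's range is limited). The gripper opens to 91 mm and grips with 3 to 60 N. Pads are 32 mm wide; open, the fingers measure 118 mm over their backs; the gripper's body (76 mm by 178 mm) begins 60 mm behind the grasp point.
Start: joints at [-1.146, 18.312, 89.639, -0, 72.044, -1.146], TCP at [575.016, 0, 213.976] pointing down, gripper open.
Joint ranges: [-177.97, 177.97], [-48.28, 115.42], [12.27, 149.76], [-77.06, 257.06], [2.81, 150.46], [-146.56, 146.56]. Speed limits (degrees/s): [147.25, 147.25, 180, 180, 180, 180].

INTERFACE

Orientations are given as [roll, pitch, yaw] about the fixed x, y, z axes, in that order (R = Rz(yaw) Ry(pitch) Rx(roll)).
In Python, from workcell import * gives the robot as it stands.
- The arm moves only by the shell command python3 -m handwheel 'ROWS' [FORCE]. ROWS is a JSON object of lists of equal length, an entry for each row: "gripper": the closure, from 0 (fully open) to 1 (shut); "offset": the shift along the tool's x, y, z in mm, a list of three; "rot": the turn, a rotation vector about the tool's x, y, z in degrees, a list of three. A call has 1 to 5 rows; each row is the pose to reach, as a shift and turn from the pose commanded when the call began, along the tool's axes at that moment; what a row does not reach only later rows make up. A row lasts 1/12 s, in which the tool goes at most 41.7 mm and 7.16 degrees, less where a joint would pass 70% of its speed; a pose out of reach is approached as far as the arm can. A call with a gripper value outside its range is refused whole. The fingers move at their own pace and stop on an object; FORCE is the grip in N (left out, the last holds). Time passes only in rows, so rows that repeat a pose let the fingers close. It gives the time, the measured TCP pose, the force and the opening at its end, in the units of the state.
- state(): the state, without advancing time (a new reading comes with each control period).
- grab_frame(name): name is "scene" or "side" or "wrist"; returns the picture (480x640x3 uint8, red, green, blue); there is no depth.
- camera_params(name): a dict with "fx", "fy", "cx", "cy" (pixels), "position" and "attitude" of the camera in the world; the wrist camera has in their place "hand_eye" (4x4, takes a point from camera to tool coordinates, whose origin is the TCP and whose axes are the tool frame's). Camera axes: x right, y up, looking along -z (the intrinsics and any distortion apply to the point x, -y, -z); pixel columns grow to the right and rows downward; lengths in mm; the calibration is good to about 2 mm. A picture is of the moment at which its call begins: read the wrist's pose just before it. camera_params takes no time and is no camera call.
- job_done(): hands the job in, once; it reports no verdict.
The state is a dict: "time_s": time; "qpos": joint angles; "qvel": joint speeds; "effort": joint torques, N m; "ee_pos": TCP position; "ee_rot": TCP orientation; "force": force on the tool from outside, world axes, zero at the start; "torque": the same for the moment, N m; "gripper_width": finger opening in mm.
Only numpy, scipy, OpenCV 4.12 (cv2) and the standard library are available. Lean on these libraries where they do the work, as an engineer would, in place of code of your own. Each camera call takes 0.05 s, during which the arm holds its last target.

## Working session

There is one attempt and no reset: what is moved stays moved. The work goes in short steps, Python scripts to look and compute and a shell command to move; the robot and the scene stay as the last step left them, time stands still between calls to the robot, and variables do not carry over. Pictures are saved under pics/ and viewed, and the job is handed in when it is done.

```bash
ls; mkdir -p pics
python3 - <<'E'
from workcell import *
import cv2
print(state())
for n in ["scene","side","wrist"]:
    print(n,camera_params(n))
    cv2.imwrite(f"pics/{n}0.png",grab_frame(n)[:,:,::-1])
E
```

```text
pics
{'time_s': 0.0, 'qpos': array([-1.14501056e+00,  1.83501840e+01,  8.97076894e+01, -1.07695117e-03,
        7.20429531e+01, -1.14447547e+00]), 'qvel': array([-0.03735667, -0.05012706, -0.06314931,  0.09030493,  0.02286364,
       -0.0061083 ]), 'effort': array([-5.01459035e-04, -4.12465632e+01, -2.31973493e+01,  7.28826877e-02,
        4.58198413e-02, -1.41870069e-04]), 'ee_pos': array([5.74485878e+02, 1.41219609e-02, 2.13126190e+02]), 'ee_rot': array([-90.56264983,  89.89916831, 179.437148  ]), 'force': array([-0.02844848, -0.048493  , -0.36858954]), 'torque': array([ 0.06626721, -0.0611694 ,  0.02966246]), 'gripper_width': 91.09653870291491}
scene {'fx': 622.4352797936992, 'fy': 622.4352797936992, 'cx': 311.654990217541, 'cy': 237.97925112755823, 'position': array([-396.41034631, -944.89809754, 1082.35981204]), 'attitude': array([ 51.4939207 ,  -0.21614484, -45.91257525])}
side {'fx': 490.01493282504714, 'fy': 490.01493282504714, 'cx': 318.9274001383534, 'cy': 235.70525910966248, 'position': array([ 179.97945518, -943.01132329,  954.29374142]), 'attitude': array([ 46.24969725,  -0.33290029, -18.56285991])}
wrist {'fx': 431.415718656661, 'fy': 431.415718656661, 'cx': 317.2286563087869, 'cy': 238.52889145929294, 'hand_eye': array([[ 1.67421669e-03,  2.69258605e-01, -9.63066457e-01,
        -1.70763817e+02],
       [ 9.99998598e-01, -4.54584927e-04,  1.61132539e-03,
        -1.14952322e+00],
       [-3.93226771e-06, -9.63067805e-01, -2.69258988e-01,
        -7.53106200e+01],
       [ 0.00000000e+00,  0.00000000e+00,  0.00000000e+00,
         1.00000000e+00]])}
```

View pics/scene0.png

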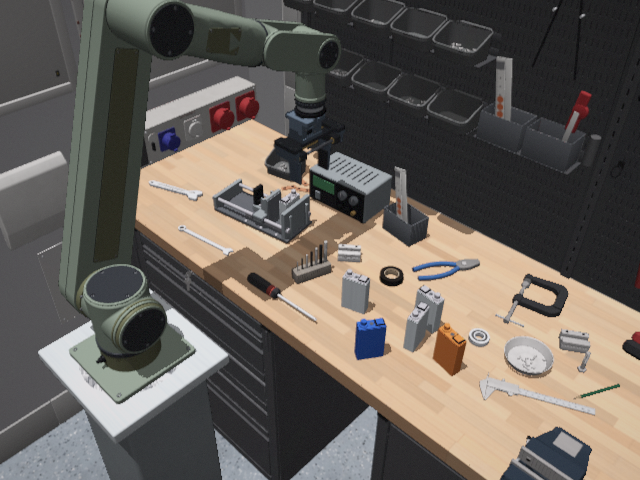

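View pics/side0.png

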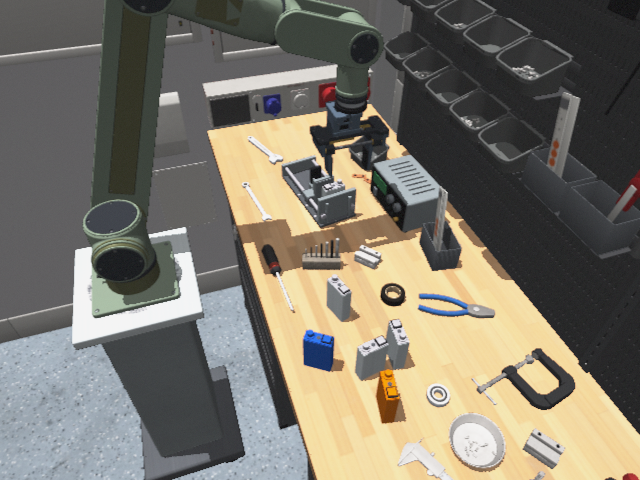

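View pics/wrist0.png

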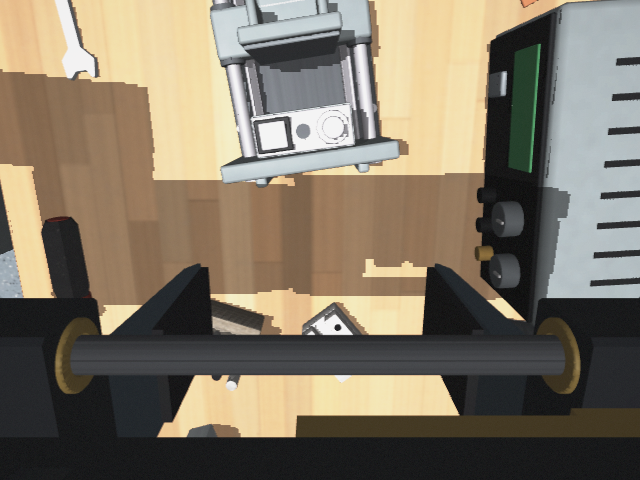

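```bash
cat > h.py <<'E'
import numpy as np, cv2
from scipy.spatial.transform import Rotation as R
def Rm(rpy): return R.from_euler('xyz',rpy,degrees=True).as_matrix()
def cam(P,st=None):
    if 'position' in P: return Rm(P['attitude']),np.array(P['position'])
    T=np.eye(4);T[:3,:3]=Rm(st['ee_rot']);T[:3,3]=st['ee_pos']
    T=T@P['hand_eye'];return T[:3,:3],T[:3,3]
def ray(P,uv,st=None):
    Rc,c=cam(P,st);d=Rc@np.array([(uv[0]-P['cx'])/P['fx'],-(uv[1]-P['cy'])/P['fy'],-1]);return c,d/np.linalg.norm(d)
def proj(P,X,st=None):
    Rc,c=cam(P,st);x=Rc.T@(np.array(X)-c);return np.array([P['cx']+P['fx']*x[0]/-x[2],P['cy']+P['fy']*x[1]/x[2]])
def tri(*rays):
    A=np.zeros((3,3));b=np.zeros(3)
    for c,d in rays:
        M=np.eye(3)-np.outer(d,d);A+=M;b+=M@c
    X=np.linalg.solve(A,b)
    return X,[float(np.linalg.norm((np.eye(3)-np.outer(d,d))@(X-c))) for c,d in rays]
def atz(r,z):
    c,d=r;return c+d*(z-c[2])/d[2]
def crop(src,dst,x0,y0,w,h,s):
    im=cv2.imread(src)[y0:y0+h,x0:x0+w];im=cv2.resize(im,None,fx=s,fy=s,interpolation=cv2.INTER_CUBIC)
    for i in range(0,w,10):
        cv2.line(im,(i*s,0),(i*s,6 if i%50 else 14),(0,0,255),1)
        if i%20==0: cv2.putText(im,str(x0+i),(i*s,24),0,.4,(0,0,255),1)
    for i in range(0,h,10):
        cv2.line(im,(0,i*s),(6,i*s),(0,0,255),1)
        if i%20==0: cv2.putText(im,str(y0+i),(8,i*s+4),0,.4,(0,0,255),1)
    cv2.imwrite(dst,im)
E
python3 - <<'E'
from h import *
crop('pics/scene0.png','pics/s_cells.png',330,250,140,120,5)
crop('pics/side0.png','pics/d_cells.png',300,260,130,120,5)
crop('pics/scene0.png','pics/s_fr.png',205,170,120,80,6)
crop('pics/side0.png','pics/d_fr.png',270,140,100,90,6)
E
```

```text
(no output)
```

View pics/s_cells.png

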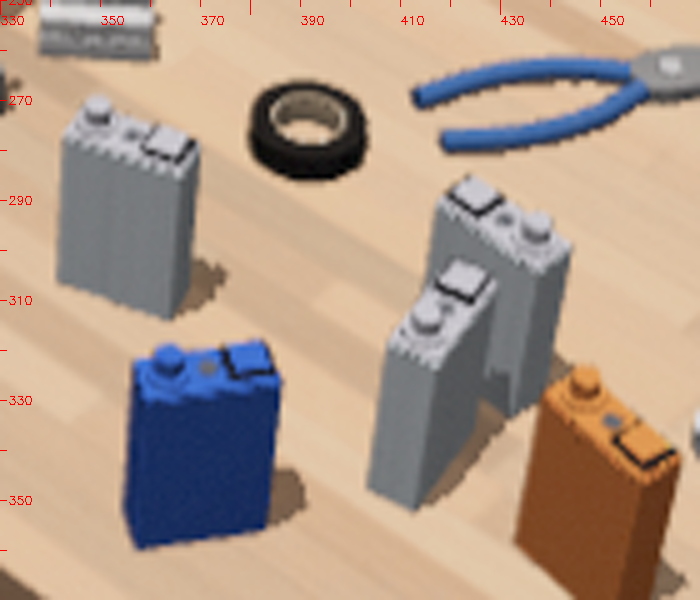

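View pics/d_cells.png

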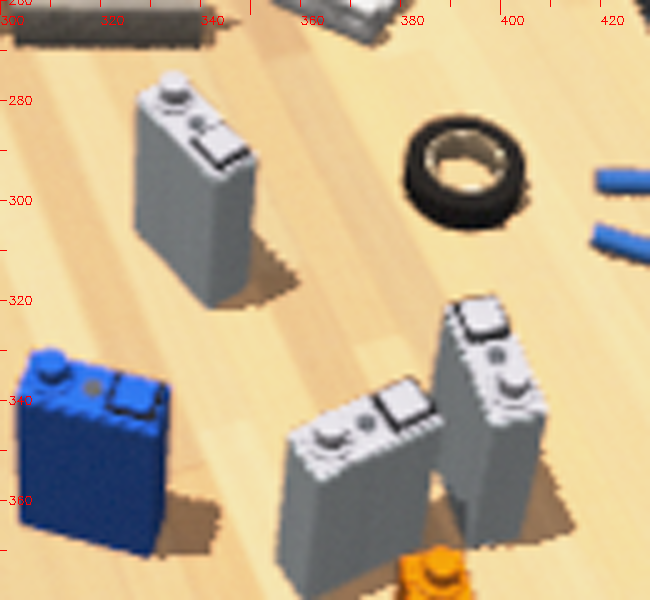

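View pics/s_fr.png

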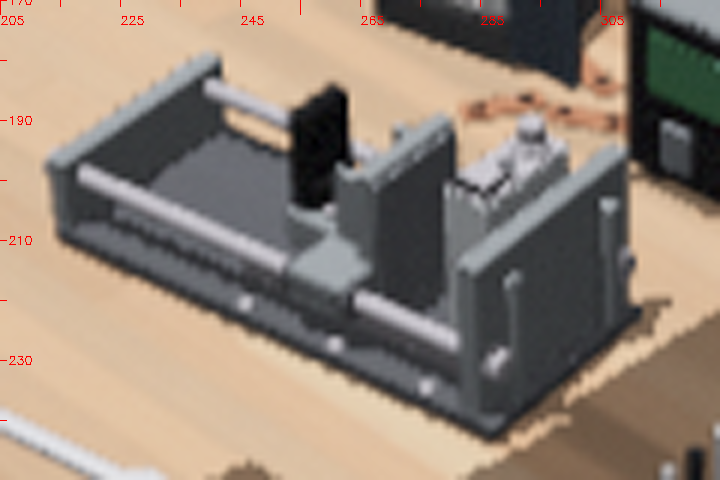

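View pics/d_fr.png

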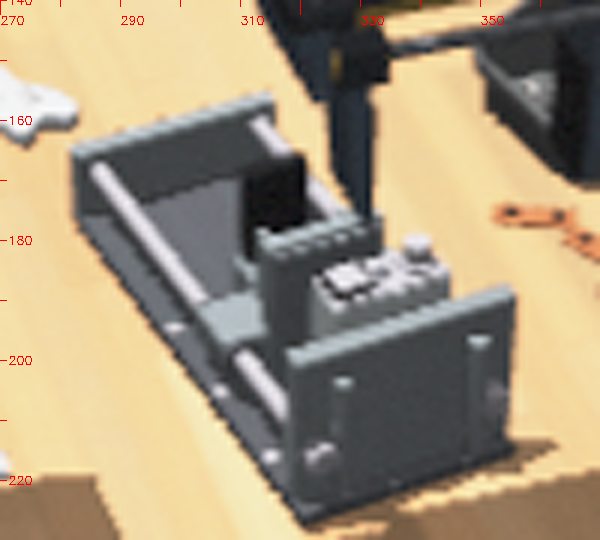

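```bash
python3 - <<'E'
from h import *
crop('pics/wrist0.png','pics/w_fr.png',205,0,200,195,4)
E
python3 - <<'E'
import sys;sys.argv=['x']
from h import *
from workcell import *
Ps,Pd=camera_params('scene'),camera_params('side')
L={'B':[((349.4,270.6),(334.6,276)),((363.6,277.6),(344.4,288.6))],
'C':[((415.4,312.6),(365.8,346)),((422.8,305.6),(381,339.4))],
'D':[((437.2,295),(403,336.6)),((425.2,288.6),(396.6,323))]}
for k,v in L.items():
    X=[tri(ray(Ps,a),ray(Pd,b)) for a,b in v]
    for x in X: print(k,x[0].round(1),np.round(x[1],1))
    for (a,b),z in zip(v,(113,105.5)): print('   at z',atz(ray(Ps,a),z).round(1),atz(ray(Pd,b),z).round(1))
    d=X[0][0]-X[1][0];print(np.hypot(d[0],d[1]),'yaw',np.degrees(np.arctan2(d[1],d[0])),'mid',(X[0][0]+X[1][0])/2)
E
```

```text
B [ 456.7 -247.3  110.9] [0. 0.]
B [ 467.5 -282.8  103.4] [0.7 0.7]
   at z [ 454.9 -248.8  113. ] [ 456. -249.  113.]
   at z [ 466.1 -283.4  105.5] [ 466.6 -285.3  105.5]
37.116450514661466 yaw 106.97823124759566 mid [ 462.10521336 -265.03640358  107.17063408]
C [ 452.6 -442.9  111.4] [1. 1.]
C [ 490.9 -434.8  102.2] [0.9 0.9]
   at z [ 451.8 -442.6  113. ] [ 451.8 -445.1  113. ]
   at z [ 487.4 -437.5  105.5] [ 490.  -435.8  105.5]
39.12858119810343 yaw -167.99011123572575 mid [ 471.76215549 -438.86219126  106.79627178]
D [ 535.9 -442.8  106.6] [1.4 1.4]
D [ 539.2 -406.7  102.5] [0.2 0.2]
   at z [ 530.7 -444.5  113. ] [ 532.7 -448.2  113. ]
   at z [ 536.1 -408.6  105.5] [ 538.  -408.4  105.5]
36.1701510132138 yaw -95.13992905775405 mid [ 537.53731763 -424.74206685  104.52060349]
```

View pics/w_fr.png

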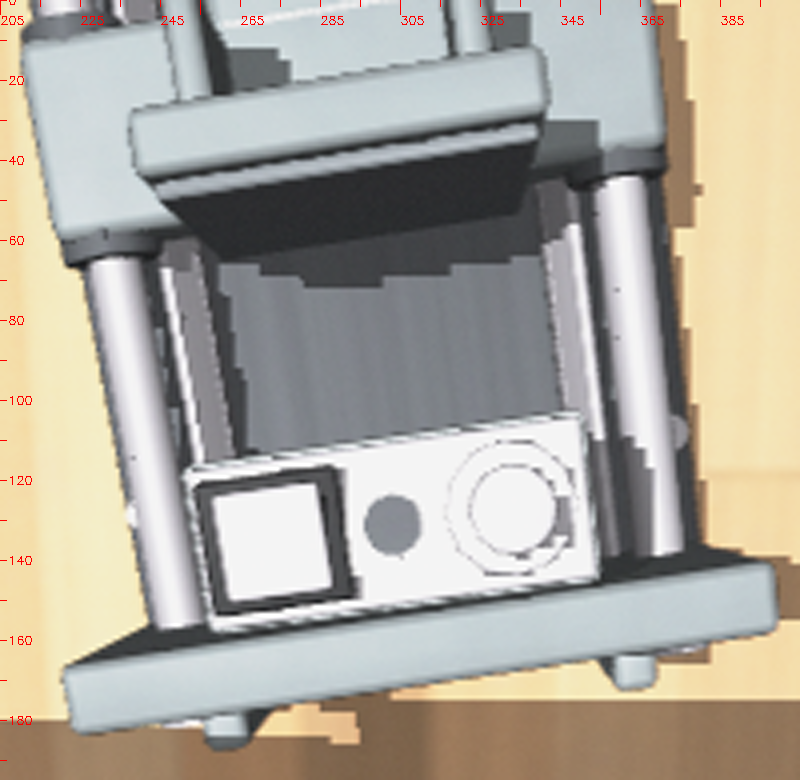

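Run:
```python
from h import *
from workcell import *
P=camera_params('wrist');st=state()
print(Rm(st['ee_rot']).round(3), cam(P,st)[1])
for n,uv,z in [('inL',(221.5,166),100),('inR',(398.3,140.8),100),('outL',(224,183),100),('outR',(398.8,157.5),100),('post',(333,127.3),127),('pad',(273.5,135),119.5),('plL',(239,44),100),('plR',(341,27.5),100)]:
    print(n,atz(ray(P,uv,st),z).round(1))
Ps,Pd=camera_params('scene'),camera_params('side')
# scene/side post of a: 
print(tri(ray(Ps,(205+530/6,170+122/6)),ray(Pd,(270+418/6,140+240/6)),ray(P,(333,127.3),st)))
# grip tab top centre
print(tri(ray(Ps,(205+320/6,170+105/6)),ray(Pd,(270+275/6,140+160/6))))
# wall top corners left-outer & right-outer
print(tri(ray(Ps,(205+463/6,170+268/6)),ray(Pd,(270+293/6,140+360/6)),ray(P,(224,183),st)))
print(tri(ray(Ps,(205+625/6,170+155/6)),ray(Pd,(270+512/6,140+293/6)),ray(P,(398.8,157.5),st)))
```

```text
[[-0.001  1.     0.   ]
 [ 0.     0.    -1.   ]
 [-1.    -0.001 -0.   ]] [573.69268508  75.3383699  384.10123553]
inL [510.3  45.1 100. ]
inR [624.9  61.2 100. ]
outL [511.3  34.  100. ]
outR [625.8  50.6 100. ]
post [582.   70.1 127. ]
pad [546.8  65.5 119.5]
plL [525.3 118.6 100. ]
plR [587.1 127.7 100. ]
(array([583.82762861,  69.40370755, 126.61958   ]), [0.16680360951658807, 1.7742748472747731, 1.931659558714754])
(array([552.39672471, 179.06765238, 101.55726373]), [1.7849870478763934, 1.784987047876313])
(array([511.3543749 ,  35.01805023, 100.47776938]), [2.443768769204905, 1.9205486966968472, 0.9825981233163269])
(array([626.3497317 ,  50.45030446,  97.90375912]), [1.0614993284503642, 1.1513904830412278, 0.15789656137747027])
```

```bash
cat >> h.py <<'E'
def go(st,tgt,yaw):
    """offset/rot from the current pose to a tool-down pose with tool y at yaw"""
    R0=Rm(st['ee_rot']);c,s=np.cos(np.radians(yaw)),np.sin(np.radians(yaw))
    x=np.array([0,0,-1.]);y=np.array([c,s,0]);R1=np.c_[x,y,np.cross(x,y)]
    off=R0.T@(np.array(tgt)-st['ee_pos']);rv=np.degrees(R.from_matrix(R0.T@R1).as_rotvec())
    print('now',st['ee_pos'].round(1),'yaw',np.degrees(np.arctan2(R0[1,1],R0[0,1])).round(1),'off',off.round(1),'rot',rv.round(1),'w',round(st['gripper_width'],1),'f',st['force'].round(1),'t',round(st['time_s'],2))
E
python3 -m handwheel '{"gripper":[0,0,0,0,0],"offset":[[0,-5,-36],[0,-10,-72],[0,-14,-108],[0,-19,-145],[0,-23.5,-181]],"rot":[[-2,0,0],[-4,0,0],[-6,0,0],[-8,0,0],[-8,0,0]]}' 40
python3 -m handwheel '{"gripper":[0,0],"offset":[[0,0,0],[0,0,0]],"rot":[[0,0,0],[0,0,0]]}'
python3 - <<'E'
from h import *
from workcell import *
st=state();cv2.imwrite("pics/wrist1.png",grab_frame("wrist")[:,:,::-1])
go(st,(551,181,75),8)
E
```

```text
time_s: 0.57
ee_pos: [550.9, 182.5, 213.7]
ee_rot: [-85.4, 90.0, -167.3]
force: [0.3, -0.3, -0.3]
gripper_width: 91.1
time_s: 0.73
ee_pos: [550.9, 182.6, 213.5]
ee_rot: [-61.8, 90.0, -143.6]
force: [0.9, -0.0, 0.5]
gripper_width: 91.0
now [550.9 182.6 213.5] yaw 8.2 off [ 1.385e+02 -1.000e-01  1.500e+00] rot [0.2 0.  0. ] w 91.0 f [ 0.9 -0.   0.5] t 0.73
```

View pics/wrist1.png

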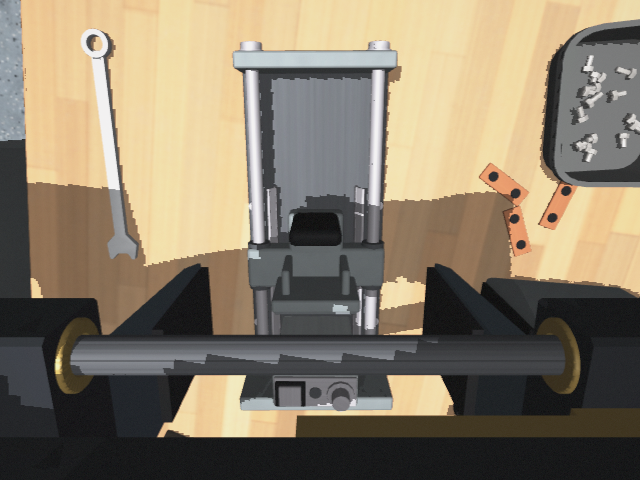

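Run:
```python
from h import *
from workcell import *
st=state();P=camera_params('wrist')
crop('pics/wrist1.png','pics/w1c.png',225,30,190,150,4)
crop('pics/wrist1.png','pics/w1d.png',235,190,170,145,4)
for uv,z in [((316,229),105),((235,66),54),((397,66),54)]: print(atz(ray(P,uv,st),z).round(1))
```

```text
[548.1 184.8 105. ]
[475.4 282.8  54. ]
[590.1 299.1  54. ]
```

View pics/w1d.png

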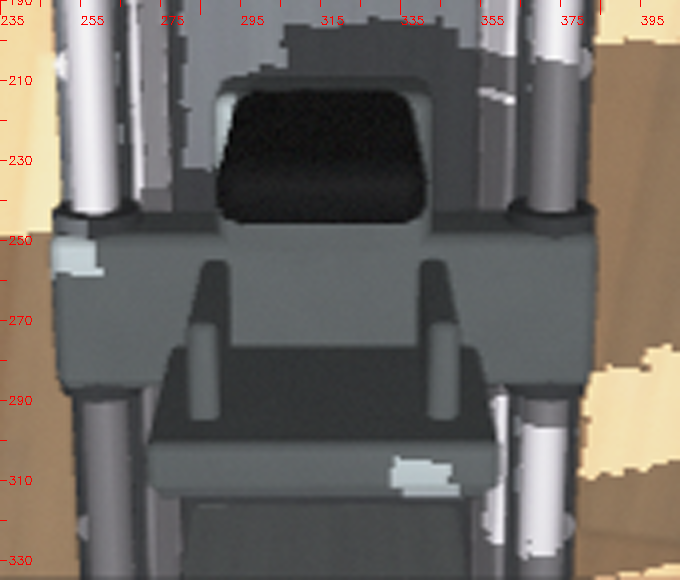

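Run:
```python
from h import *
from workcell import *
st=state();P=camera_params('wrist')
for uv,z in [((315.5,222),105),((315,212.5),105),((315.5,233),105),((316,300),100),((316,314),100)]: print(atz(ray(P,uv,st),z).round(1))
```

```text
[547.1 189.6 105. ]
[545.8 195.9 105. ]
[548.1 182.1 105. ]
[555.5 131.8 100. ]
[557.1 121.1 100. ]
```

```bash
python3 -m handwheel '{"gripper":[0,0,0,0,0],"offset":[[35,-1.7,2.4],[70,-1.7,2.4],[105,-1.7,2.4],[138.5,-1.7,2.4],[138.5,-1.7,2.4]],"rot":[[0,0,0],[0,0,0],[0,0,0],[0,0,0],[0,0,0]]}' 40
python3 -m handwheel '{"gripper":[1,1,1,1,1],"offset":[[0,0,0],[0,0,0],[0,0,0],[0,0,0],[0,0,0]],"rot":[[0,0,0],[0,0,0],[0,0,0],[0,0,0],[0,0,0]]}' 40
python3 -m handwheel '{"gripper":[1,1,1],"offset":[[0,0,0],[0,0,0],[0,0,0]],"rot":[[0,0,0],[0,0,0],[0,0,0]]}' 40
```

```text
time_s: 1.2
ee_pos: [545.6, 175.2, 69.2]
ee_rot: [-79.2, 89.2, -161.3]
force: [-1.1, -0.5, -0.6]
gripper_width: 90.9
time_s: 1.62
ee_pos: [551.2, 178.6, 77.3]
ee_rot: [97.4, 89.8, 15.4]
force: [-0.5, 0.4, 0.6]
gripper_width: 61.0
time_s: 1.87
ee_pos: [550.2, 178.5, 75.8]
ee_rot: [97.8, 90.0, 15.8]
force: [0.1, -0.2, 0.3]
gripper_width: 40.9
```

```bash
python3 -m handwheel '{"gripper":[1,1,1],"offset":[[0,0,0],[0,0,0],[0,0,0]],"rot":[[0,0,0],[0,0,0],[0,0,0]]}' 40
python3 -m handwheel '{"gripper":[1,1,1,1,1],"offset":[[0,0,-8],[0,0,-22],[0,0,-38],[0,0,-54],[0,0,-68]],"rot":[[0,0,0],[0,0,0],[0,0,0],[0,0,0],[0,0,0]]}' 40
python3 -m handwheel '{"gripper":[1,1,1,1],"offset":[[0,0,-3],[0,0,-6],[0,0,-8],[0,0,-8]],"rot":[[0,0,0],[0,0,0],[0,0,0],[0,0,0]]}' 40
```

```text
time_s: 2.12
ee_pos: [549.9, 178.4, 75.6]
ee_rot: [-88.9, 90.0, -170.9]
force: [-1.8, 0.2, 2.5]
gripper_width: 35.4
time_s: 2.53
ee_pos: [539.9, 246.1, 75.6]
ee_rot: [-43.2, 89.9, -125.2]
force: [-2.1, -4.9, 4.6]
gripper_width: 35.8
time_s: 2.87
ee_pos: [538.7, 254.2, 75.6]
ee_rot: [-93.6, 89.9, -175.5]
force: [-3.8, -1.3, 4.9]
gripper_width: 35.6
```

```bash
python3 -m handwheel '{"gripper":[1,1],"offset":[[0,0,-3],[0,0,-3]],"rot":[[0,0,0],[0,0,0]]}' 40
python3 -m handwheel '{"gripper":[0.4,0,0,0,0],"offset":[[0,0,0],[0,0,0],[0,0,0],[0,0,0],[-5,0,0]],"rot":[[0,0,0],[0,0,0],[0,0,0],[0,0,0],[0,0,0]]}' 40
python3 -m handwheel '{"gripper":[0,0,0,0,0],"offset":[[-20,0,0],[-60,0,0],[-95,0,0],[-130,0,0],[-140,0,0]],"rot":[[0,0,0],[0,0,0],[0,0,0],[0,0,0],[0,0,0]]}' 40
python3 - <<'E'
from h import *
from workcell import *
Ps,Pd=camera_params('scene'),camera_params('side')
st=state();cv2.imwrite("pics/wrist2.png",grab_frame("wrist")[:,:,::-1])
crop('pics/wrist2.png','pics/w2.png',210,190,220,150,3)
go(st,(462,-265,250),-73)
# orange
o=[((330+585/5,250+378/5),(300+441/5,260+562/5))]
for a,b in o: print(tri(ray(Ps,a),ray(Pd,b)),atz(ray(Ps,a),113))
E
```

```text
time_s: 3.03
ee_pos: [538.3, 256.9, 75.6]
ee_rot: [-82.7, 89.9, -164.6]
force: [-3.3, -3.0, 5.4]
gripper_width: 36.1
time_s: 3.45
ee_pos: [538.7, 256.5, 79.5]
ee_rot: [-76.4, 89.9, -158.4]
force: [-0.6, 0.6, -0.6]
gripper_width: 65.8
time_s: 3.87
ee_pos: [541.7, 257.8, 227.1]
ee_rot: [107.2, 89.4, 25.1]
force: [1.0, 1.7, 0.5]
gripper_width: 91.0
now [541.7 257.8 227.1] yaw 8.0 off [ -26.2 -151.4  506.6] rot [81.  -0.6 -0.4] w 91.0 f [1.  1.7 0.5] t 3.87
(array([ 471.20599325, -512.01410371,  109.050251  ]), [0.270736773390582, 0.2707367733905816]) [ 467.54142781 -514.06313425  113.        ]
```

View pics/wrist2.png

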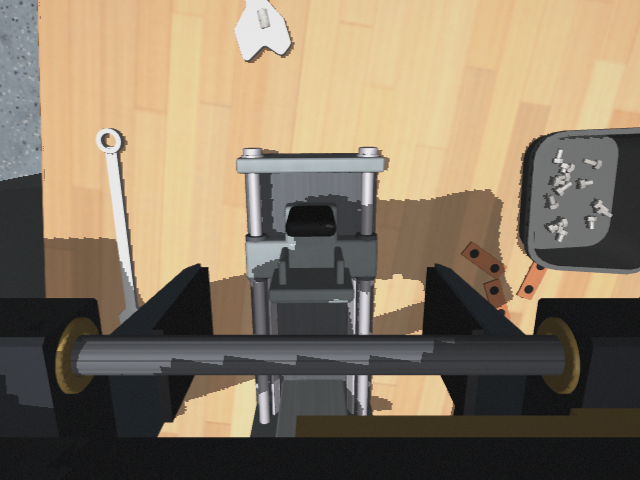

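```bash
python3 -m handwheel '{"gripper":[0,0,0,0,0],"offset":[[0,-11,38],[0,-22,76],[0,-34,114],[0,-45,152],[0,-57,190]],"rot":[[7,0,0],[14,0,0],[21,0,0],[28,0,0],[35,0,0]]}'
python3 - <<'E'
from h import *
from workcell import *
go(state(),(462,-265,225),-73)
E
```

```text
time_s: 4.33
ee_pos: [508.0, 58.9, 219.1]
ee_rot: [-55.7, 89.9, -173.0]
force: [0.5, -0.2, 0.5]
gripper_width: 90.8
now [508.   58.9 219.1] yaw -27.3 off [ -5.7 107.8 308.9] rot [45.7  0.1  0.1] w 90.8 f [ 0.5 -0.2  0.5] t 4.33
```

```bash
python3 -m handwheel '{"gripper":[0,0,0,0,0],"offset":[[0,13,38],[0,26,76],[-1,39,114],[-2,52,152],[-3,66,190]],"rot":[[7,0,0],[14,0,0],[21,0,0],[28,0,0],[35,0,0]]}'
python3 - <<'E'
from h import *
from workcell import *
go(state(),(462,-265,225),-73)
E
```

```text
time_s: 4.75
ee_pos: [480.3, -140.3, 222.3]
ee_rot: [-51.5, 89.9, 156.1]
force: [0.5, -0.1, -0.4]
gripper_width: 91.5
now [ 480.3 -140.3  222.3] yaw -62.3 off [ -2.7 102.   74.1] rot [10.7  0.1  0.1] w 91.5 f [ 0.5 -0.1 -0.4] t 4.75
```

```bash
python3 -m handwheel '{"gripper":[0,0,0,0,0],"offset":[[0,30,22],[-2,60,44],[-3,88,64],[-3,102,74],[-3,102,74]],"rot":[[6,0,0],[10.7,0,0],[10.7,0,0],[10.7,0,0],[10.7,0,0]]}'
python3 -m handwheel '{"gripper":[0],"offset":[[0,0,0]],"rot":[[0,0,0]]}'
python3 - <<'E'
from h import *
from workcell import *
st=state();cv2.imwrite("pics/wrist3.png",grab_frame("wrist")[:,:,::-1])
go(st,(462,-265,60),-73)
E
```

```text
time_s: 5.17
ee_pos: [463.2, -266.8, 224.9]
ee_rot: [-7.6, 89.9, -170.5]
force: [-0.4, -0.2, 0.4]
gripper_width: 91.2
time_s: 5.25
ee_pos: [463.5, -263.8, 225.1]
ee_rot: [-62.1, 89.8, 135.1]
force: [-0.6, -0.5, 0.2]
gripper_width: 91.0
now [ 463.5 -263.8  225.1] yaw -72.8 off [165.1   1.1   1.6] rot [0.2 0.1 0.1] w 91.0 f [-0.6 -0.5  0.2] t 5.25
```

View pics/wrist3.png

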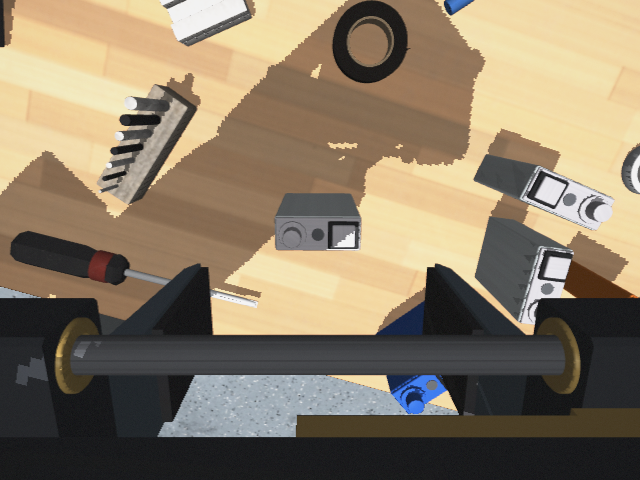

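Run:
```python
from h import *
from workcell import *
st=state();P=camera_params('wrist')
crop('pics/wrist3.png','pics/w3.png',260,180,115,80,6)
crop('pics/wrist3.png','pics/w3b.png',470,130,150,200,4)
for n,uv,z in [('post',(291.5,234),113),('pad',(343,236),105.5),('lidc',(318,236),100),('blue',(416,398),113),('blueR',(447,375),100)]: print(n,atz(ray(P,uv,st),z).round(1))
```

```text
post [ 456.7 -246.7  113. ]
pad [ 464.  -281.6  105.5]
lidc [ 457.3 -265.4  100. ]
blue [ 360.9 -373.5  113. ]
blueR [ 379.6 -395.3  100. ]
```

View pics/w3.png

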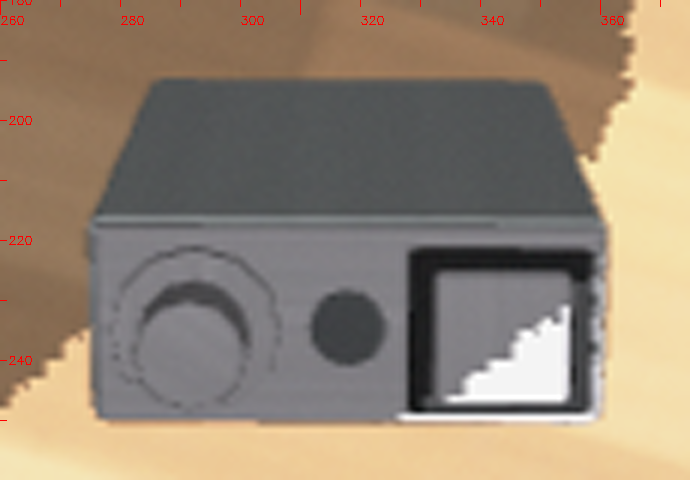

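View pics/w3b.png

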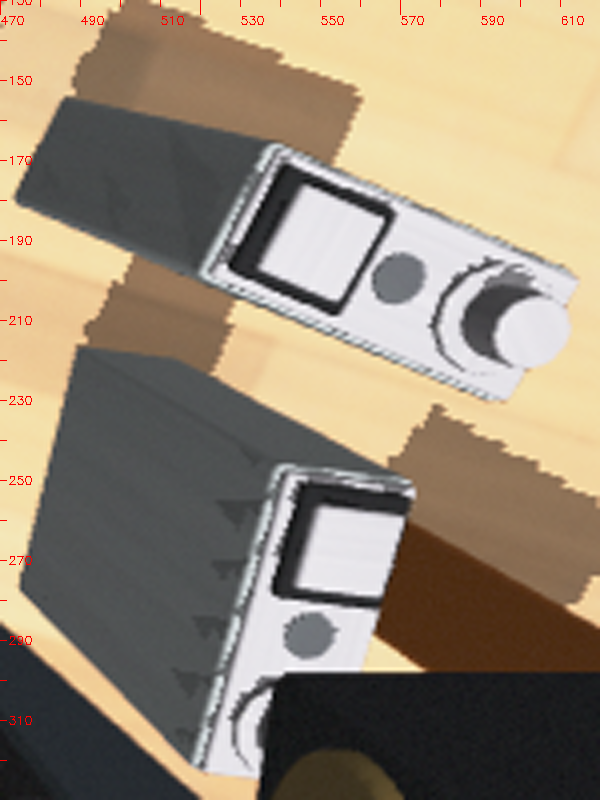

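Run:
```python
from h import *
from workcell import *
st=state();P=camera_params('wrist')
X=[atz(ray(P,uv,st),z) for uv,z in [((292,239),113),((343.8,236),105.5),((318,233.5),100)]]
for x in X: print(x.round(1))
go(st,(X[2][0],X[2][1],60),-73)
d=X[0]-X[1];print(np.degrees(np.arctan2(d[1],d[0])),np.hypot(*d[:2]))
for uv,z in [((602.5,212.5),113),((552,189.5),105.5),((569.5,199),100),((558,265),105.5),((546.5,288.5),100)]: print(atz(ray(P,uv,st),z).round(1))
```

```text
[ 453.5 -248.   113. ]
[ 464.1 -282.1  105.5]
[ 459.1 -264.8  100. ]
now [ 463.7 -262.9  225.3] yaw -72.7 off [165.3   0.8   4.8] rot [0.3 0.1 0.1] w 91.4 f [-0.4 -0.6 -0.2] t 5.3
107.38700663732645 35.74554857622618
[ 532.9 -441.2  113. ]
[ 537.1 -406.5  105.5]
[ 534.7 -424.1  100. ]
[ 489.1 -434.2  105.5]
[ 469.1 -437.9  100. ]
```

```bash
python3 -m handwheel '{"gripper":[0,0,0,0,0],"offset":[[30,0.8,4.5],[70,0.8,4.5],[110,0.8,4.5],[145,0.8,4.5],[160,0.8,4.5]],"rot":[[0,0,0],[0,0,0],[0,0,0],[0,0,0],[0,0,0]]}' 40
python3 -m handwheel '{"gripper":[0,1,1,1,1],"offset":[[5,0,0],[5,0,0],[5,0,0],[5,0,0],[5,0,0]],"rot":[[0,0,0],[0,0,0],[0,0,0],[0,0,0],[0,0,0]]}' 40
python3 -m handwheel '{"gripper":[1,1,1],"offset":[[0,0,0],[0,0,0],[0,0,0]],"rot":[[0,0,0],[0,0,0],[0,0,0]]}' 40
```

```text
time_s: 5.72
ee_pos: [457.4, -262.1, 61.9]
ee_rot: [-51.3, 89.5, 146.1]
force: [-0.3, 0.4, -0.2]
gripper_width: 91.4
time_s: 6.13
ee_pos: [461.4, -266.0, 63.1]
ee_rot: [133.1, 89.8, -29.6]
force: [-0.1, 0.5, 0.3]
gripper_width: 67.0
time_s: 6.38
ee_pos: [460.8, -265.6, 62.8]
ee_rot: [151.9, 89.9, -10.9]
force: [-1.0, 3.0, 6.1]
gripper_width: 61.8
```

```bash
python3 -m handwheel '{"gripper":[1,1,1,1,1],"offset":[[-15,0,0],[-45,0,0],[-80,0,0],[-115,0,0],[-130,0,0]],"rot":[[0,0,0],[0,0,0],[0,0,0],[0,0,0],[0,0,0]]}' 40
python3 - <<'E'
from h import *
from workcell import *
go(state(),(560.4,100.5,205),8.2)
E
```

```text
time_s: 6.8
ee_pos: [461.8, -266.8, 195.9]
ee_rot: [130.6, 89.6, -32.1]
force: [0.5, -1.2, -3.1]
gripper_width: 62.0
now [ 461.8 -266.8  195.9] yaw -72.7 off [  -9.9 -321.3 -203.4] rot [-80.9  -0.   -0.5] w 62.0 f [ 0.5 -1.2 -3.1] t 6.8
```

```bash
python3 -m handwheel '{"gripper":[1,1,1,1,1],"offset":[[-2,-22,-14],[-4,-50,-32],[-6,-80,-51],[-8,-110,-70],[-10,-140,-89]],"rot":[[-6,0,0],[-13,0,0],[-20,0,0],[-27,0,0],[-34,0,0]]}' 40
python3 - <<'E'
from h import *
from workcell import *
go(state(),(560.4,100.5,205),8.2)
E
```

```text
time_s: 7.22
ee_pos: [503.2, -104.2, 201.3]
ee_rot: [-47.7, 90.0, -176.1]
force: [1.3, -0.1, -3.3]
gripper_width: 61.9
now [ 503.2 -104.2  201.3] yaw -38.4 off [  -3.8  -82.3 -195.9] rot [-46.6   0.    0. ] w 61.9 f [ 1.3 -0.1 -3.3] t 7.22
```

```bash
python3 -m handwheel '{"gripper":[1,1,1,1,1],"offset":[[0,-13,-32],[0,-26,-62],[0,-39,-92],[0,-50,-120],[0,-61,-145]],"rot":[[-7,0,0],[-14,0,0],[-21,0,0],[-28,0,0],[-35,0,0]]}' 40
python3 - <<'E'
from h import *
from workcell import *
go(state(),(560.4,100.5,205),8.2)
E
```

```text
time_s: 7.63
ee_pos: [546.6, 47.6, 201.0]
ee_rot: [-81.7, 90.0, -175.0]
force: [1.0, -0.8, -3.9]
gripper_width: 61.4
now [546.6  47.6 201. ] yaw -3.3 off [ -4.   10.7 -53.6] rot [-11.5   0.    0. ] w 61.4 f [ 1.  -0.8 -3.9] t 7.63
```

```bash
python3 -m handwheel '{"gripper":[1,1,1,1,1],"offset":[[0,4,-22],[0,8,-40],[0,10.7,-50],[0,10.7,-53.6],[0,10.7,-53.6]],"rot":[[-6,0,0],[-11.5,0,0],[-11.5,0,0],[-11.5,0,0],[-11.5,0,0]]}' 40
python3 -m handwheel '{"gripper":[1,1,1],"offset":[[0,0,0],[0,0,0],[0,0,0]],"rot":[[0,0,0],[0,0,0],[0,0,0]]}' 40
python3 - <<'E'
from h import *
from workcell import *
st=state();cv2.imwrite("pics/wrist4.png",grab_frame("wrist")[:,:,::-1])
go(st,(560.4,100.5,205),8.2)
for n in("scene","side"):cv2.imwrite(f"pics/{n}4.png",grab_frame(n)[:,:,::-1])
crop('pics/scene4.png','pics/s4.png',200,120,130,120,5)
crop('pics/side4.png','pics/d4.png',270,90,100,130,5)
E
```

```text
time_s: 8.05
ee_pos: [560.5, 98.7, 201.1]
ee_rot: [-64.1, 89.9, -146.3]
force: [-0.6, -0.3, -3.6]
gripper_width: 61.9
time_s: 8.3
ee_pos: [560.5, 97.5, 201.6]
ee_rot: [-9.4, 90.0, -91.7]
force: [0.7, -0.3, -3.4]
gripper_width: 61.6
now [560.5  97.5 201.6] yaw 7.7 off [-3.4  0.3 -3. ] rot [-0.5  0.   0. ] w 61.6 f [ 0.7 -0.3 -3.4] t 8.3
```

View pics/wrist4.png

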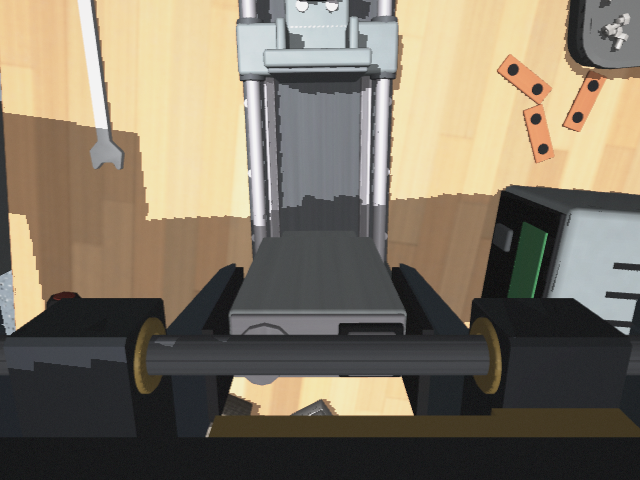

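View pics/s4.png

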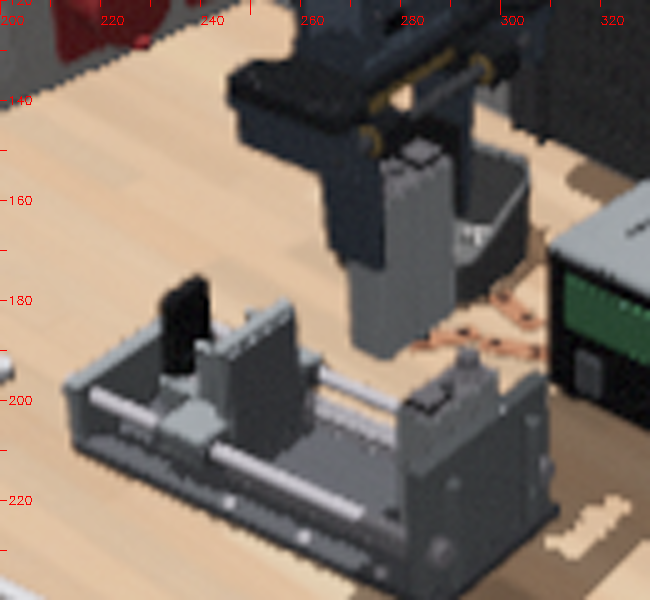

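View pics/d4.png

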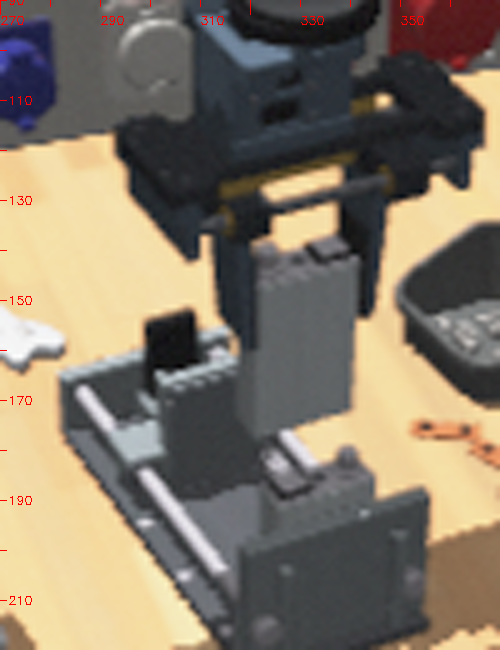

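Run:
```python
from h import *
crop('pics/wrist4.png','pics/w4.png',225,70,190,90,4)
crop('pics/wrist4.png','pics/w4b.png',220,180,195,160,4)
```

```text
(no output)
```

View pics/w4.png

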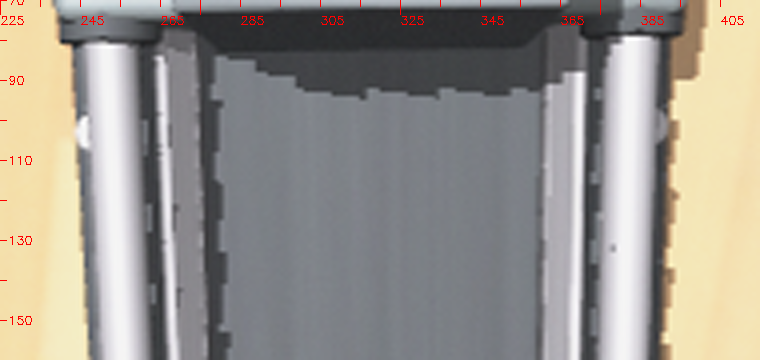

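View pics/w4b.png

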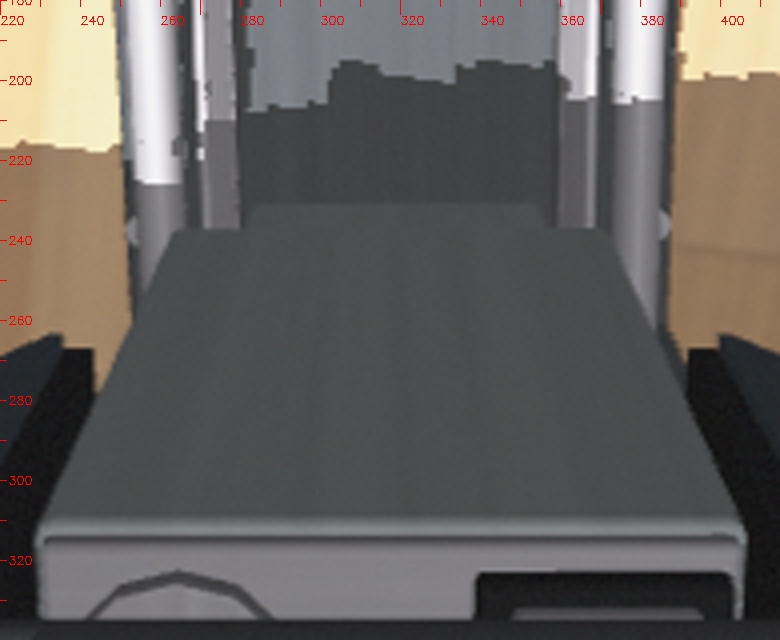

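```bash
python3 -m handwheel '{"gripper":[1,1,1,1,1],"offset":[[5,1.5,-2.5],[30,1.5,-2.5],[60,1.5,-2.5],[85,1.5,-2.5],[97,1.5,-2.5]],"rot":[[-0.5,0,0],[-0.5,0,0],[-0.5,0,0],[-0.5,0,0],[-0.5,0,0]]}' 40
python3 -m handwheel '{"gripper":[1,1,1,1,1],"offset":[[3,0,0],[8,0,0],[14,0,0],[20,0,0],[24,0,0]],"rot":[[0,0,0],[0,0,0],[0,0,0],[0,0,0],[0,0,0]]}' 40
python3 -m handwheel '{"gripper":[1],"offset":[[0,0,0]],"rot":[[0,0,0]]}' 40
```

```text
time_s: 8.87
ee_pos: [559.6, 101.0, 100.8]
ee_rot: [-89.3, 89.7, -171.0]
force: [-0.4, 0.1, -3.8]
gripper_width: 61.6
time_s: 9.28
ee_pos: [562.2, 101.4, 80.5]
ee_rot: [91.0, 89.9, 9.3]
force: [0.3, 0.1, -3.9]
gripper_width: 61.9
time_s: 9.37
ee_pos: [561.6, 101.2, 80.0]
ee_rot: [-88.5, 90.0, -170.2]
force: [0.6, -0.1, -3.1]
gripper_width: 61.9
```

```bash
python3 -m handwheel '{"gripper":[1,1,1,1],"offset":[[1.5,0,0],[3,0,0],[3,0,0],[3,0,0]],"rot":[[0,0,0],[0,0,0],[0,0,0],[0,0,0]]}' 40
python3 -m handwheel '{"gripper":[0.5,0,0,0,0],"offset":[[0,0,0],[0,0,0],[0,0,0],[0,0,0],[-2,0,0]],"rot":[[0,0,0],[0,0,0],[0,0,0],[0,0,0],[0,0,0]]}' 40
```

```text
time_s: 9.7
ee_pos: [562.0, 101.3, 77.6]
ee_rot: [85.9, 90.0, 4.2]
force: [0.0, -0.3, -2.5]
gripper_width: 62.0
time_s: 10.12
ee_pos: [562.0, 101.3, 79.7]
ee_rot: [85.7, 90.0, 4.0]
force: [0.6, 1.0, -0.6]
gripper_width: 85.5
```

```bash
python3 -m handwheel '{"gripper":[0,0,0,0,0],"offset":[[-15,0,0],[-50,0,0],[-90,0,0],[-125,0,0],[-145,0,0]],"rot":[[0,0,0],[0,0,0],[0,0,0],[0,0,0],[0,0,0]]}' 40
python3 - <<'E'
from h import *
from workcell import *
st=state();cv2.imwrite("pics/wrist5.png",grab_frame("wrist")[:,:,::-1])
go(st,(534.7,-424.1,225),-97)
E
```

```text
time_s: 10.53
ee_pos: [563.5, 101.6, 229.5]
ee_rot: [91.0, 89.6, 9.3]
force: [0.3, -0.0, 0.5]
gripper_width: 90.8
now [563.5 101.6 229.5] yaw 8.3 off [   3.6 -104.4  516. ] rot [105.3  -0.4  -0.3] w 90.8 f [ 0.3 -0.   0.5] t 10.53
```

View pics/wrist5.png

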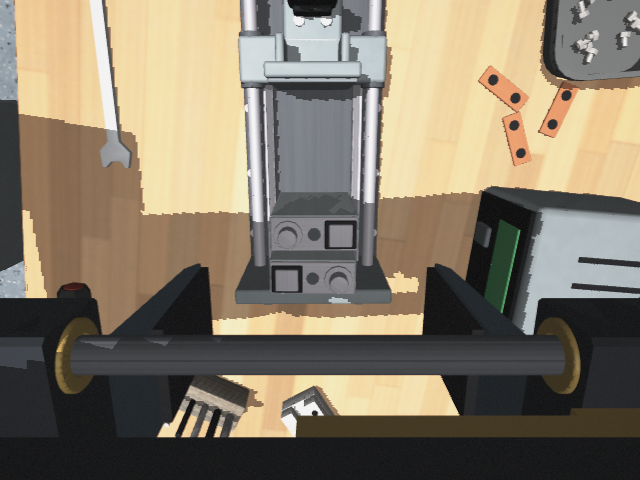

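```bash
python3 -m handwheel '{"gripper":[0,0,0,0,0],"offset":[[1,-6,32],[2,-14,70],[3,-22,108],[3,-29,146],[3,-37,184]],"rot":[[6,0,0],[13,0,0],[20,0,0],[27,0,0],[34,0,0]]}'
python3 - <<'E'
from h import *
from workcell import *
P=camera_params('wrist')
go(state(),(534.7,-424.1,225),-97)
E
```

```text
time_s: 11.0
ee_pos: [551.5, -87.7, 221.6]
ee_rot: [110.8, 90.0, -5.3]
force: [1.1, 0.8, 0.9]
gripper_width: 91.2
now [551.5 -87.7 221.6] yaw -26.0 off [ -3.4 132.5 309.7] rot [71. -0. -0.] w 91.2 f [1.1 0.8 0.9] t 11.0
```

```bash
python3 -m handwheel '{"gripper":[0,0,0,0,0],"offset":[[0,14,33],[0,28,66],[0,42,99],[0,56,132],[0,70,165]],"rot":[[7,0,0],[14,0,0],[21,0,0],[28,0,0],[35,0,0]]}'
python3 - <<'E'
from h import *
from workcell import *
P=camera_params('wrist')
go(state(),(534.7,-424.1,225),-97)
E
```

```text
time_s: 11.42
ee_pos: [542.9, -266.9, 221.6]
ee_rot: [141.3, 90.0, -9.8]
force: [0.3, 0.7, -0.0]
gripper_width: 91.6
now [ 542.9 -266.9  221.6] yaw -61.1 off [ -3.4 133.6  83.2] rot [35.9 -0.  -0. ] w 91.6 f [ 0.3  0.7 -0. ] t 11.42
```

```bash
python3 -m handwheel '{"gripper":[0,0,0,0,0],"offset":[[0,30,18],[0,60,37],[-2,90,56],[-3,118,74],[-3,133.6,83.2]],"rot":[[7,0,0],[14,0,0],[21,0,0],[28,0,0],[35,0,0]]}'
python3 -m handwheel '{"gripper":[0,0,0],"offset":[[0,0,0],[0,0,0],[0,0,0]],"rot":[[0,0,0],[0,0,0],[0,0,0]]}'
python3 - <<'E'
from h import *
from workcell import *
st=state();cv2.imwrite("pics/wrist6.png",grab_frame("wrist")[:,:,::-1])
go(st,(534.7,-424.1,60),-97)
crop('pics/wrist6.png','pics/w6.png',240,170,190,140,4)
E
```

```text
time_s: 11.83
ee_pos: [535.3, -426.3, 224.3]
ee_rot: [99.9, 89.9, -86.3]
force: [-1.3, 0.4, 0.0]
gripper_width: 91.3
time_s: 12.08
ee_pos: [536.1, -421.4, 224.3]
ee_rot: [-70.1, 89.9, 104.3]
force: [0.3, -0.3, -0.8]
gripper_width: 91.3
now [ 536.1 -421.4  224.3] yaw -95.6 off [164.3   3.    1.1] rot [1.4 0.  0.1] w 91.3 f [ 0.3 -0.3 -0.8] t 12.08
```

View pics/wrist6.png

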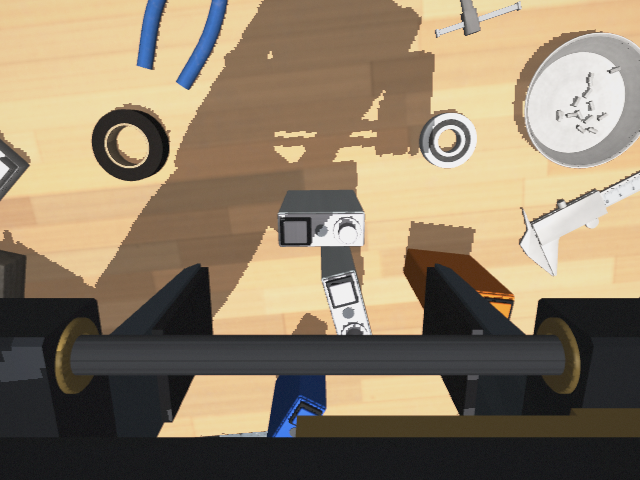

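View pics/w6.png

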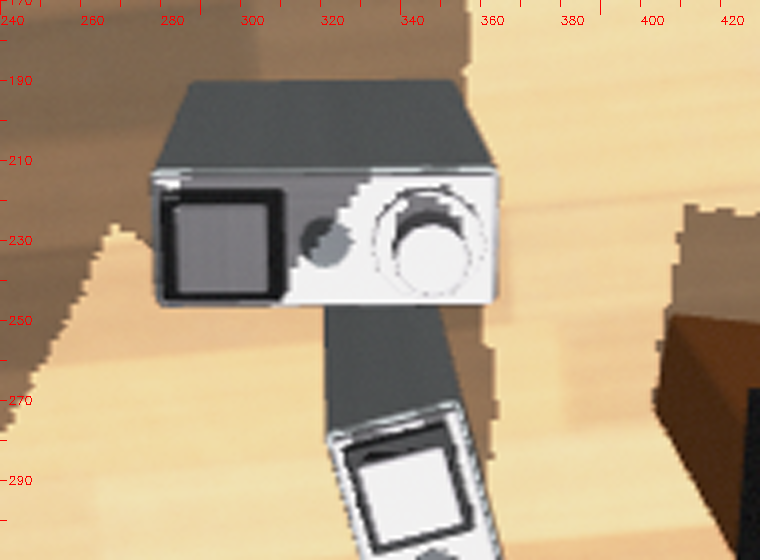

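Run:
```python
from h import *
from workcell import *
st=state();P=camera_params('wrist')
X=[atz(ray(P,uv,st),z) for uv,z in [((348,235),113),((294.8,231.5),105.5),((321.3,229.1),100)]]
for x in X: print(x.round(1))
go(st,(X[2][0],X[2][1],60),-96)
for n,uv,z in [('C pad',(344,293.5),105.5),('Cdot',(348,313),100),('Cedge',(322,278),100),('Cedge2',(354,270.5),100),('or',(404,272),0),('or2',(407,249),0),('orlid',(482,290),100)]: 
    p=atz(ray(P,uv,st),z); print(n,p.round(1), (Rm(st['ee_rot']).T@(p-st['ee_pos'])).round(1))
```

```text
[ 532.2 -442.4  113. ]
[ 536.2 -406.2  105.5]
[ 534.7 -424.6  100. ]
now [ 536.3 -421.   224.5] yaw -95.6 off [164.5   3.8   1.2] rot [0.4 0.  0. ] w 91.1 f [ 0.2 -0.6 -0.6] t 12.13
C pad [ 486.6 -436.5  105.5] [119.   20.3  47.9]
Cdot [ 468.3 -438.3  100. ] [124.5  23.9  65.9]
Cedge [ 498.  -421.6  100. ] [124.5   4.4  38. ]
Cedge2 [ 501.5 -445.3  100. ] [124.5  27.6  32.2]
or [ 458.3 -499.     0. ] [224.5  85.3  70.1]
or2 [ 481.4 -502.9    0. ] [224.5  86.9  46.7]
orlid [ 477.2 -537.9  100. ] [124.4 122.1  47.4]
```

```bash
python3 -m handwheel '{"gripper":[0,0,0,0,0],"offset":[[30,3.5,0.5],[70,3.5,0.5],[110,3.5,0.5],[145,3.5,0.5],[160,3.5,0.5]],"rot":[[0.2,0,0],[0.2,0,0],[0.2,0,0],[0.2,0,0],[0.2,0,0]]}' 40
python3 -m handwheel '{"gripper":[0,1,1,1,1],"offset":[[3,0,0],[3,0,0],[3,0,0],[3,0,0],[3,0,0]],"rot":[[0,0,0],[0,0,0],[0,0,0],[0,0,0],[0,0,0]]}' 40
python3 -m handwheel '{"gripper":[1,1,1],"offset":[[0,0,0],[0,0,0],[0,0,0]],"rot":[[0,0,0],[0,0,0],[0,0,0]]}' 40
```

```text
time_s: 12.55
ee_pos: [533.2, -422.0, 59.5]
ee_rot: [-35.5, 89.5, 138.8]
force: [-0.2, 0.5, -0.1]
gripper_width: 90.9
time_s: 12.97
ee_pos: [536.5, -426.4, 63.8]
ee_rot: [147.7, 89.8, -38.2]
force: [0.5, -0.9, -0.7]
gripper_width: 67.5
time_s: 13.22
ee_pos: [536.3, -425.8, 63.3]
ee_rot: [169.3, 89.8, -16.6]
force: [-0.1, 2.9, 6.5]
gripper_width: 62.3
```

```bash
python3 -m handwheel '{"gripper":[1,1,1,1,1],"offset":[[-15,0,0],[-45,0,0],[-80,0,0],[-115,0,0],[-135,0,0]],"rot":[[0,0,0],[0,0,0],[0,0,0],[0,0,0],[0,0,0]]}' 40
python3 - <<'E'
from h import *
from workcell import *
crop('pics/wrist5.png','pics/w5.png',230,185,165,125,4)
go(state(),(557,128,205),8.2)
E
```

```text
time_s: 13.63
ee_pos: [536.0, -426.8, 200.3]
ee_rot: [140.9, 89.7, -45.0]
force: [-0.2, -0.1, -2.0]
gripper_width: 61.7
now [ 536.  -426.8  200.3] yaw -95.9 off [  -6.6 -554.    36.2] rot [-104.1    0.    -0.3] w 61.7 f [-0.2 -0.1 -2. ] t 13.63
```

View pics/w5.png

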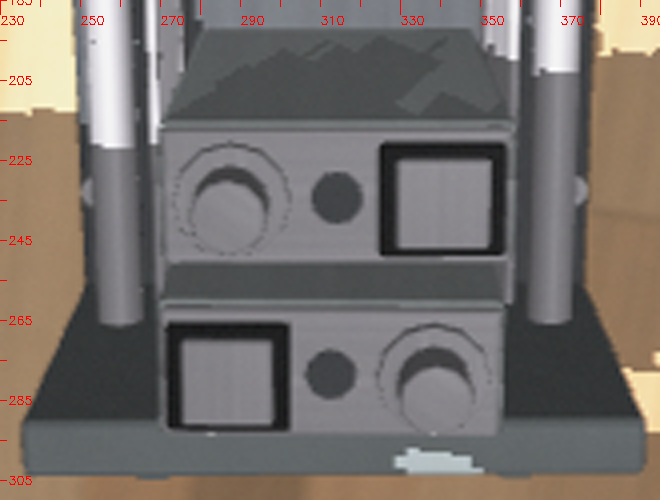

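```bash
python3 -m handwheel '{"gripper":[1,1,1,1,1],"offset":[[-1,-25,2],[-2,-60,4],[-3,-97,6],[-4,-135,9],[-4,-173,12]],"rot":[[-6,0,0],[-13,0,0],[-20,0,0],[-27,0,0],[-34,0,0]]}' 40
python3 - <<'E'
from h import *
from workcell import *
P=camera_params('wrist')
st={'ee_pos':np.array([563.5,101.6,229.5]),'ee_rot':[91.0,89.6,9.3]}
X={n:atz(ray(P,uv,st),z) for n,uv,z in [('c2',(314.3,232.8),114),('a',(312.9,277.2),114),('wL',(235.5,290),100),('wR',(391.2,290),100),('post2',(287.5,235.5),127),('posta',(339,285),127)]}
w=(X['wL']+X['wR'])/2
d=X['wR']-X['wL'];yaw=np.arctan2(d[1],d[0]);print(np.degrees(yaw),np.hypot(*d[:2]))
c,s=np.cos(np.radians(8.2)),np.sin(np.radians(8.2))
for k,v in X.items():
    r=v-w;print(k,v.round(1),'bed',round(c*r[0]+s*r[1],1),round(-s*r[0]+c*r[1],1))
go(state(),(557,128,205),8.2)
E
```

```text
time_s: 14.05
ee_pos: [540.4, -251.2, 200.0]
ee_rot: [-26.6, 90.0, -178.2]
force: [1.0, 0.4, -2.4]
gripper_width: 61.9
8.150902488509503 116.4606115059543
c2 [562.4  99.7 114. ] bed 0.6 48.0
a [566.1  67.4 114. ] bed -0.3 15.5
wL [511.   43.9 100. ] bed -58.2 0.0
wR [626.3  60.4 100. ] bed 58.2 -0.0
post2 [544.8  98.8 127. ] bed -16.9 49.6
posta [583.7  69.3 127. ] bed 17.4 14.8
now [ 540.4 -251.2  200. ] yaw -61.6 off [  -5.  -325.7 -194.9] rot [-69.8   0.    0. ] w 61.9 f [ 1.   0.4 -2.4] t 14.05
```

```bash
python3 -m handwheel '{"gripper":[1,1,1,1,1],"offset":[[0,-31,-18],[0,-62,-37],[0,-93,-56],[0,-124,-75],[0,-155,-94]],"rot":[[-7,0,0],[-14,0,0],[-21,0,0],[-28,0,0],[-35,0,0]]}' 40
python3 - <<'E'
from h import *
from workcell import *
go(state(),(557.2,133,205),8.2)
E
```

```text
time_s: 14.47
ee_pos: [550.4, -70.1, 200.0]
ee_rot: [-39.1, 89.9, -155.7]
force: [1.1, -0.6, -3.2]
gripper_width: 61.9
now [550.4 -70.1 200. ] yaw -26.6 off [  -5.1  -84.7 -184.7] rot [-34.8   0.    0. ] w 61.9 f [ 1.1 -0.6 -3.2] t 14.47
```

```bash
python3 -m handwheel '{"gripper":[1,1,1,1,1],"offset":[[0,-17,-37],[0,-34,-74],[0,-50,-108],[0,-64,-140],[0,-75,-165]],"rot":[[-7,0,0],[-14,0,0],[-21,0,0],[-28,0,0],[-34.8,0,0]]}' 40
python3 - <<'E'
from h import *
from workcell import *
go(state(),(557.2,133,205),8.2)
E
```

```text
time_s: 14.88
ee_pos: [558.2, 112.0, 200.0]
ee_rot: [-108.6, 90.0, 169.7]
force: [0.2, -0.3, -2.8]
gripper_width: 61.8
now [558.2 112.  200. ] yaw 8.3 off [ -5.    2.  -20.9] rot [ 0.1 -0.   0. ] w 61.8 f [ 0.2 -0.3 -2.8] t 14.88
```

```bash
python3 -m handwheel '{"gripper":[1,1,1,1,1],"offset":[[0,1,-10],[0,2,-19],[0,2,-21],[0,2,-21],[0,2,-21]],"rot":[[0,0,0],[0,0,0],[0,0,0],[0,0,0],[0,0,0]]}' 40
python3 -m handwheel '{"gripper":[1,1],"offset":[[0,0,0],[0,0,0]],"rot":[[0,0,0],[0,0,0]]}' 40
python3 - <<'E'
from h import *
from workcell import *
go(state(),(557.2,133,78),8.2)
cv2.imwrite("pics/wrist7.png",grab_frame("wrist")[:,:,::-1])
cv2.imwrite("pics/side7.png",grab_frame("side")[:,:,::-1])
crop('pics/side7.png','pics/d7.png',270,90,100,130,5)
E
```

```text
time_s: 15.3
ee_pos: [557.9, 129.4, 200.3]
ee_rot: [-24.6, 89.9, -106.8]
force: [0.4, -0.4, -3.6]
gripper_width: 62.1
time_s: 15.47
ee_pos: [558.0, 129.5, 200.5]
ee_rot: [7.3, 90.0, -74.9]
force: [-0.1, -0.5, -2.9]
gripper_width: 61.5
now [558.  129.5 200.5] yaw 7.8 off [122.5  -0.4  -3.6] rot [-0.4  0.  -0. ] w 61.5 f [-0.1 -0.5 -2.9] t 15.47
```

View pics/wrist7.png

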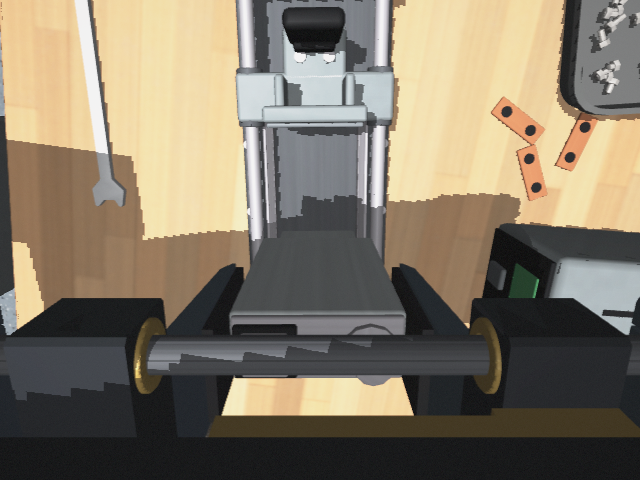

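View pics/d7.png

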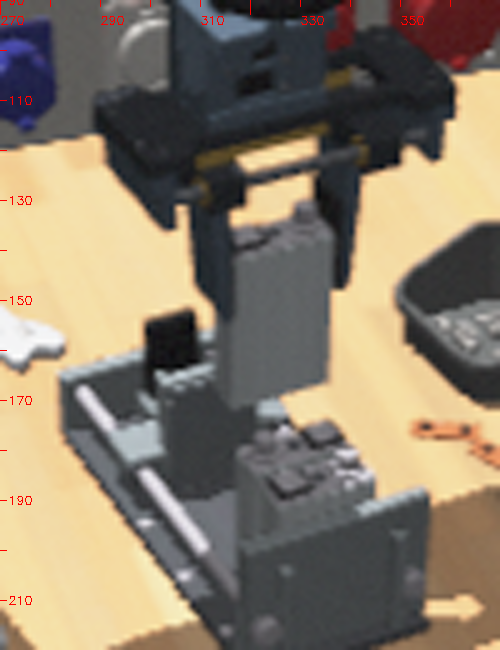

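```bash
python3 -m handwheel '{"gripper":[1,1,1,1,1],"offset":[[5,-0.2,-3],[30,-0.2,-3],[60,-0.2,-3],[85,-0.2,-3],[97,-0.2,-3]],"rot":[[-0.4,0,0],[-0.4,0,0],[-0.4,0,0],[-0.4,0,0],[-0.4,0,0]]}' 40
python3 -m handwheel '{"gripper":[1,1,1,1,1],"offset":[[3,0,0],[8,0,0],[14,0,0],[20,0,0],[23,0,0]],"rot":[[0,0,0],[0,0,0],[0,0,0],[0,0,0],[0,0,0]]}' 40
python3 -m handwheel '{"gripper":[1,1],"offset":[[0,0,0],[0,0,0]],"rot":[[0,0,0],[0,0,0]]}' 40
```

```text
time_s: 15.98
ee_pos: [555.0, 133.2, 99.9]
ee_rot: [-85.9, 89.7, -167.6]
force: [0.2, 0.3, -2.5]
gripper_width: 61.8
time_s: 16.4
ee_pos: [557.6, 133.7, 80.4]
ee_rot: [92.1, 90.0, 10.4]
force: [-0.6, 0.4, -3.7]
gripper_width: 61.6
time_s: 16.57
ee_pos: [557.5, 133.7, 80.7]
ee_rot: [92.7, 90.0, 11.0]
force: [-0.0, -0.1, -2.8]
gripper_width: 62.0
```

```bash
python3 -m handwheel '{"gripper":[1,1,1,1],"offset":[[1.5,0,0],[3,0,0],[3.5,0,0],[3.5,0,0]],"rot":[[0,0,0],[0,0,0],[0,0,0],[0,0,0]]}' 40
python3 -m handwheel '{"gripper":[0.5,0,0,0,0],"offset":[[0,0,0],[0,0,0],[0,0,0],[0,0,0],[-2,0,0]],"rot":[[0,0,0],[0,0,0],[0,0,0],[0,0,0],[0,0,0]]}' 40
python3 -m handwheel '{"gripper":[0,0,0,0,0],"offset":[[-15,0,0],[-50,0,0],[-90,0,0],[-125,0,0],[-145,0,0]],"rot":[[0,0,0],[0,0,0],[0,0,0],[0,0,0],[0,0,0]]}' 40
python3 - <<'E'
from h import *
from workcell import *
st=state();cv2.imwrite("pics/wrist8.png",grab_frame("wrist")[:,:,::-1])
go(st,(468.5,-438.2,225),10.5)
E
```

```text
time_s: 16.9
ee_pos: [557.5, 133.6, 77.3]
ee_rot: [90.0, 90.0, 8.3]
force: [-1.1, 0.7, -1.4]
gripper_width: 62.0
time_s: 17.32
ee_pos: [557.3, 133.6, 78.9]
ee_rot: [-80.7, 90.0, -162.4]
force: [-0.1, -0.4, -0.0]
gripper_width: 85.7
time_s: 17.73
ee_pos: [558.9, 134.0, 228.8]
ee_rot: [94.1, 89.6, 12.4]
force: [0.3, 0.3, 0.6]
gripper_width: 90.6
now [558.9 134.  228.8] yaw 8.3 off [   2.3 -172.1  553.1] rot [-2.2 -0.  -0.4] w 90.6 f [0.3 0.3 0.6] t 17.73
```

View pics/wrist8.png

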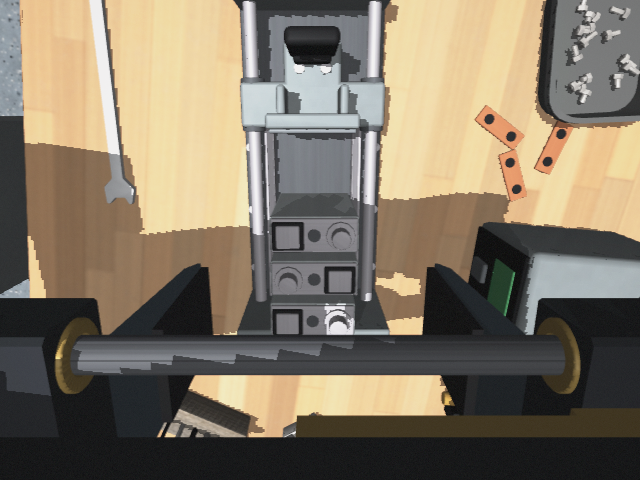

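```bash
python3 -m handwheel '{"gripper":[0,0,0,0,0],"offset":[[1,-10,32],[2,-22,70],[3,-34,109],[3,-46,148],[3,-58,187]],"rot":[[-1,0,0],[-2,0,0],[-2,0,0],[-2,0,0],[-2,0,0]]}'
python3 -m handwheel '{"gripper":[0,0,0,0,0],"offset":[[0,-11,39],[0,-22,78],[0,-33,117],[0,-44,156],[0,-55,195]],"rot":[[0,0,0],[0,0,0],[0,0,0],[0,0,0],[0,0,0]]}'
python3 - <<'E'
from h import *
from workcell import *
go(state(),(468.5,-438.2,225),10.5)
E
```

```text
time_s: 18.2
ee_pos: [526.2, -61.3, 220.9]
ee_rot: [65.5, 90.0, -14.2]
force: [0.7, 0.0, 0.7]
gripper_width: 91.3
time_s: 18.62
ee_pos: [507.0, -263.4, 221.0]
ee_rot: [78.3, 90.0, -1.4]
force: [-0.3, -0.6, -0.4]
gripper_width: 91.5
now [ 507.  -263.4  221. ] yaw 10.3 off [ -4.  -69.1 165.1] rot [-0.2  0.  -0. ] w 91.5 f [-0.3 -0.6 -0.4] t 18.62
```

```bash
python3 -m handwheel '{"gripper":[0,0,0,0,0],"offset":[[0,-16,38],[0,-32,76],[-2,-48,114],[-3,-62,148],[-3,-69,165]],"rot":[[0,0,0],[0,0,0],[0,0,0],[0,0,0],[0,0,0]]}'
python3 -m handwheel '{"gripper":[0,0,0],"offset":[[0,0,0],[0,0,0],[0,0,0]],"rot":[[0,0,0],[0,0,0],[0,0,0]]}'
python3 - <<'E'
from h import *
from workcell import *
st=state();cv2.imwrite("pics/wrist9.png",grab_frame("wrist")[:,:,::-1])
go(st,(468.5,-438.2,60),10.5)
crop('pics/wrist9.png','pics/w9.png',240,170,190,140,4)
E
```

```text
time_s: 19.03
ee_pos: [467.9, -440.4, 223.6]
ee_rot: [-16.1, 89.9, -96.0]
force: [-0.4, -1.0, -0.3]
gripper_width: 91.2
time_s: 19.28
ee_pos: [469.6, -434.8, 223.7]
ee_rot: [174.5, 89.9, 94.9]
force: [0.1, 0.0, 0.6]
gripper_width: 91.4
now [ 469.6 -434.8  223.7] yaw 10.3 off [163.7  -1.7   3.4] rot [-0.2 -0.1 -0. ] w 91.4 f [0.1 0.  0.6] t 19.28
```

View pics/wrist9.png

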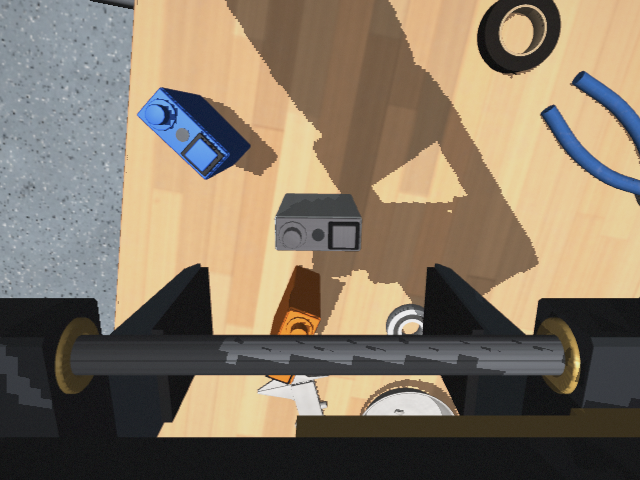

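View pics/w9.png

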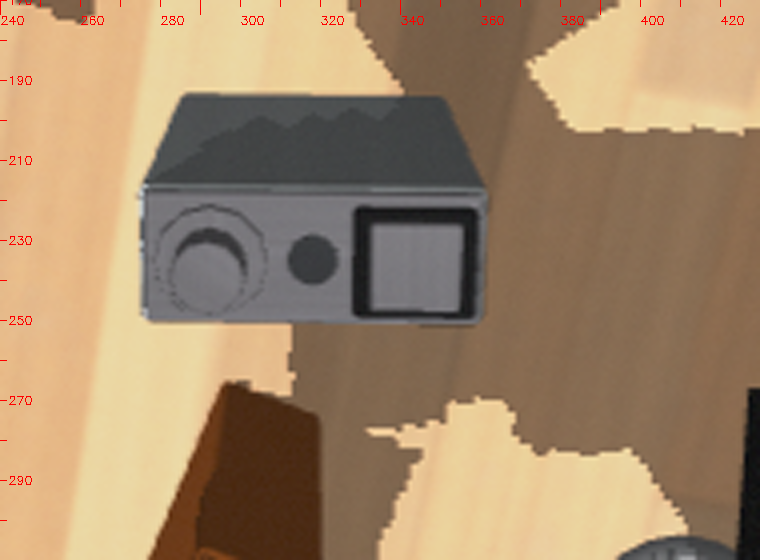

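Run:
```python
from h import *
from workcell import *
st=state();P=camera_params('wrist')
X=[atz(ray(P,uv,st),z) for uv,z in [((292.5,239),113),((344,237),105.5),((319,233.5),100)]]
for x in X: print(x.round(1))
go(st,(X[2][0],X[2][1],60),9.8)
for n,uv,z in [('orTopR',(320,310),100),('orTopL',(279,310),100),('orbase',(297,266),0),('orbaseR',(320,274),0),('orbaseL',(277,310),0)]: 
    p=atz(ray(P,uv,st),z); print(n,p.round(1), (Rm(st['ee_rot']).T@(p-st['ee_pos'])).round(1))
```

```text
[ 452.2 -441.1  113. ]
[ 487.1 -435.4  105.5]
[ 469.8 -437.5  100. ]
now [ 469.8 -434.5  223.9] yaw 10.4 off [163.9  -0.5   3.1] rot [ 0.6 -0.1 -0. ] w 90.8 f [-0.6 -0.2 -0.3] t 19.33
orTopR [ 481.2 -495.2  100. ] [123.9   0.3  61.9]
orTopL [ 451.3 -500.7  100. ] [123.9 -30.2  61.9]
orbase [ 459.9 -499.4    0. ] [223.9 -21.5  62.3]
orbaseR [ 483.2 -503.4    0. ] [223.9   0.8  70.5]
orbaseL [ 448.  -548.6   -0. ] [223.8 -42.  108.6]
```

Clear. Descend and grip.

```bash
python3 -m handwheel '{"gripper":[0,0,0,0,0],"offset":[[30,-0.5,2],[70,-0.5,2],[110,-0.5,2],[145,-0.5,2],[159,-0.5,2]],"rot":[[0.5,0,0],[0.5,0,0],[0.5,0,0],[0.5,0,0],[0.5,0,0]]}' 40
python3 -m handwheel '{"gripper":[0,1,1,1,1],"offset":[[3,0,0],[3,0,0],[3,0,0],[3,0,0],[3,0,0]],"rot":[[0,0,0],[0,0,0],[0,0,0],[0,0,0],[0,0,0]]}' 40
python3 -m handwheel '{"gripper":[1,1,1],"offset":[[0,0,0],[0,0,0],[0,0,0]],"rot":[[0,0,0],[0,0,0],[0,0,0]]}' 40
python3 -m handwheel '{"gripper":[1,1,1,1,1],"offset":[[-15,0,0],[-45,0,0],[-80,0,0],[-115,0,0],[-135,0,0]],"rot":[[0,0,0],[0,0,0],[0,0,0],[0,0,0],[0,0,0]]}' 40
python3 - <<'E'
from h import *
from workcell import *
go(state(),(552.8,165.5,205),8.2)
E
```

```text
time_s: 19.75
ee_pos: [467.5, -433.9, 60.1]
ee_rot: [-146.3, 89.5, 133.6]
force: [-0.4, 0.4, -0.3]
gripper_width: 91.0
time_s: 20.17
ee_pos: [470.2, -438.8, 64.0]
ee_rot: [37.8, 89.8, -42.4]
force: [0.5, 0.2, -0.5]
gripper_width: 67.3
time_s: 20.42
ee_pos: [470.1, -438.8, 63.6]
ee_rot: [45.7, 89.8, -34.5]
force: [0.5, 0.5, 5.6]
gripper_width: 61.9
time_s: 20.83
ee_pos: [469.7, -439.0, 200.5]
ee_rot: [34.5, 89.8, -45.8]
force: [0.2, -1.0, -1.9]
gripper_width: 61.7
now [ 469.7 -439.   200.5] yaw 9.8 off [  -6.1  184.7 -581.6] rot [ 1.6  0.2 -0.1] w 61.7 f [ 0.2 -1.  -1.9] t 20.83
```

```bash
python3 -m handwheel '{"gripper":[1,1,1,1,1],"offset":[[0,8,-25],[0,18,-58],[0,30,-95],[0,42,-133],[0,54,-171]],"rot":[[0,0,0],[0.5,0,0],[1,0,0],[1.5,0,0],[1.5,0,0]]}' 40
python3 -m handwheel '{"gripper":[1,1,1,1,1],"offset":[[0,12,-38],[0,24,-76],[0,36,-114],[0,48,-152],[0,60,-190]],"rot":[[0,0,0],[0,0,0],[0,0,0],[0,0,0],[0,0,0]]}' 40
python3 - <<'E'
from h import *
from workcell import *
go(state(),(553.2,163.5,203),8.2)
E
```

```text
time_s: 21.25
ee_pos: [492.4, -258.8, 196.2]
ee_rot: [-128.0, 89.9, 150.2]
force: [1.7, 0.2, -2.4]
gripper_width: 61.5
time_s: 21.67
ee_pos: [524.4, -62.1, 196.4]
ee_rot: [-97.9, 89.9, -179.7]
force: [1.2, 0.0, -3.3]
gripper_width: 61.9
now [524.4 -62.1 196.4] yaw 8.3 off [  -6.6   61.  -219.1] rot [ 0.1 -0.   0.1] w 61.9 f [ 1.2  0.  -3.3] t 21.67
```

```bash
python3 -m handwheel '{"gripper":[1,1,1,1,1],"offset":[[-2,11,-39],[-4,22,-78],[-6,33,-117],[-6,43,-154],[-6,52,-188]],"rot":[[0,0,0],[0,0,0],[0,0,0],[0,0,0],[0,0,0]]}' 40
python3 -m handwheel '{"gripper":[1,1,1,1,1],"offset":[[0,4,-16],[0,7,-26],[0,9,-31],[0,9,-31],[0,9,-31]],"rot":[[0,0,0],[0,0,0],[0,0,0],[0,0,0],[0,0,0]]}' 40
python3 -m handwheel '{"gripper":[1,1,1],"offset":[[0,0,0],[0,0,0],[0,0,0]],"rot":[[0,0,0],[0,0,0],[0,0,0]]}' 40
python3 - <<'E'
from h import *
from workcell import *
go(state(),(553.2,163.5,78),8.2)
cv2.imwrite("pics/wrist10.png",grab_frame("wrist")[:,:,::-1])
cv2.imwrite("pics/side10.png",grab_frame("side")[:,:,::-1])
crop('pics/side10.png','pics/d10.png',270,90,100,130,5)
E
```

```text
time_s: 22.08
ee_pos: [548.9, 131.8, 202.5]
ee_rot: [-90.7, 89.9, -172.4]
force: [0.4, -0.3, -2.5]
gripper_width: 61.8
time_s: 22.5
ee_pos: [553.8, 160.5, 202.7]
ee_rot: [-41.8, 89.9, -123.6]
force: [-0.3, -0.6, -3.3]
gripper_width: 62.0
time_s: 22.75
ee_pos: [554.0, 160.6, 203.1]
ee_rot: [30.3, 90.0, -51.5]
force: [-0.8, 0.2, -3.3]
gripper_width: 61.7
now [554.  160.6 203.1] yaw 8.2 off [125.1  -0.4  -3. ] rot [ 0.  0. -0.] w 61.7 f [-0.8  0.2 -3.3] t 22.75
```

View pics/wrist10.png

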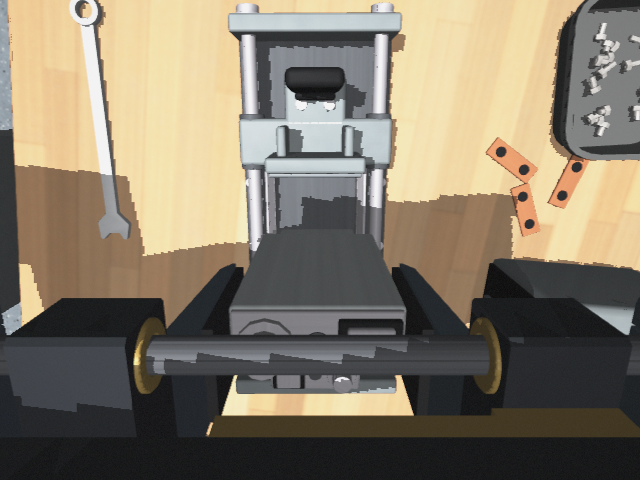

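View pics/d10.png

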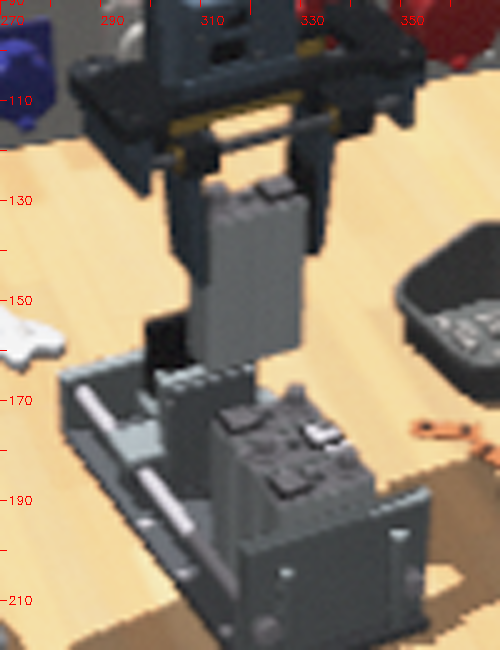

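```bash
python3 -m handwheel '{"gripper":[1,1,1,1,1],"offset":[[5,-0.2,-2.5],[30,-0.2,-2.5],[60,-0.2,-2.5],[85,-0.2,-2.5],[99,-0.2,-2.5]],"rot":[[0,0,0],[0,0,0],[0,0,0],[0,0,0],[0,0,0]]}' 40
python3 -m handwheel '{"gripper":[1,1,1,1,1],"offset":[[3,0,0],[8,0,0],[14,0,0],[20,0,0],[23,0,0]],"rot":[[0,0,0],[0,0,0],[0,0,0],[0,0,0],[0,0,0]]}' 40
python3 -m handwheel '{"gripper":[1,1],"offset":[[0,0,0],[0,0,0]],"rot":[[0,0,0],[0,0,0]]}' 40
```

```text
time_s: 23.27
ee_pos: [551.4, 163.7, 100.7]
ee_rot: [-83.4, 89.7, -165.1]
force: [-0.2, -0.0, -3.3]
gripper_width: 61.6
time_s: 23.68
ee_pos: [553.8, 164.2, 81.4]
ee_rot: [96.5, 89.9, 14.8]
force: [-1.0, -0.3, -2.8]
gripper_width: 61.7
time_s: 23.85
ee_pos: [553.8, 164.2, 81.2]
ee_rot: [92.7, 89.9, 11.0]
force: [-0.6, 1.4, -3.5]
gripper_width: 61.7
```

```bash
python3 -m handwheel '{"gripper":[1,1,1,1],"offset":[[1.5,0,0],[3,0,0],[4,0,0],[4,0,0]],"rot":[[0,0,0],[0,0,0],[0,0,0],[0,0,0]]}' 40
python3 -m handwheel '{"gripper":[0.5,0,0,0,0],"offset":[[0,0,0],[0,0,0],[0,0,0],[0,0,0],[-2,0,0]],"rot":[[0,0,0],[0,0,0],[0,0,0],[0,0,0],[0,0,0]]}' 40
python3 -m handwheel '{"gripper":[0,0,0,0,0],"offset":[[-15,0,0],[-50,0,0],[-90,0,0],[-125,0,0],[-145,0,0]],"rot":[[0,0,0],[0,0,0],[0,0,0],[0,0,0],[0,0,0]]}' 40
python3 - <<'E'
from h import *
from workcell import *
st=state();cv2.imwrite("pics/wrist11.png",grab_frame("wrist")[:,:,::-1])
go(st,(538.3,256.7,215),8.2)
E
```

```text
time_s: 24.18
ee_pos: [553.8, 164.2, 77.6]
ee_rot: [95.1, 89.9, 13.4]
force: [-0.7, -0.1, 2.2]
gripper_width: 61.9
time_s: 24.6
ee_pos: [553.3, 164.1, 78.7]
ee_rot: [-79.3, 90.0, -161.0]
force: [-0.4, -0.2, -0.2]
gripper_width: 85.3
time_s: 25.02
ee_pos: [555.0, 164.5, 228.7]
ee_rot: [97.0, 89.6, 15.3]
force: [0.7, 0.2, -0.1]
gripper_width: 91.1
now [555.  164.5 228.7] yaw 8.3 off [ 13.7  -3.3 -93.6] rot [ 0.1 -0.  -0.4] w 91.1 f [ 0.7  0.2 -0.1] t 25.02
```

View pics/wrist11.png

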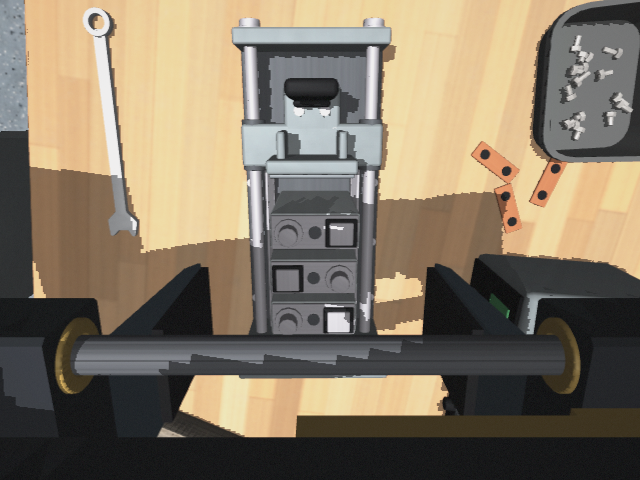

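```bash
python3 -m handwheel '{"gripper":[0,0,0,0,0],"offset":[[5,-1,-25],[9,-2,-55],[13,-3,-80],[13,-3.3,-93],[13,-3.3,-93.6]],"rot":[[0,0,0],[0,0,0],[0,0,0],[0,0,0],[0,0,0]]}'
python3 -m handwheel '{"gripper":[0,0,0],"offset":[[0,0,0],[0,0,0],[0,0,0]],"rot":[[0,0,0],[0,0,0],[0,0,0]]}'
python3 - <<'E'
from h import *
from workcell import *
st=state()
go(st,(538.3,256.7,76),8.2)
E
```

```text
time_s: 25.48
ee_pos: [536.0, 258.3, 210.5]
ee_rot: [-121.8, 90.0, 156.6]
force: [0.1, -0.5, -0.1]
gripper_width: 91.1
time_s: 25.73
ee_pos: [537.0, 255.0, 211.2]
ee_rot: [37.5, 90.0, -44.3]
force: [0.4, 0.2, -0.7]
gripper_width: 91.4
now [537.  255.  211.2] yaw 8.2 off [135.2   1.4  -1.6] rot [ 0.  0. -0.] w 91.4 f [ 0.4  0.2 -0.7] t 25.73
```

```bash
python3 -m handwheel '{"gripper":[0,0,0,0,0],"offset":[[25,1.2,-1.2],[55,1.2,-1.2],[90,1.2,-1.2],[118,1.2,-1.2],[130,1.2,-1.2]],"rot":[[0,0,0],[0,0,0],[0,0,0],[0,0,0],[0,0,0]]}'
python3 -m handwheel '{"gripper":[0.5,1,1,1,1],"offset":[[4,0,0],[4,0,0],[4,0,0],[4,0,0],[4,0,0]],"rot":[[0,0,0],[0,0,0],[0,0,0],[0,0,0],[0,0,0]]}' 40
python3 -m handwheel '{"gripper":[1,1,1,1,1],"offset":[[0,0,0],[0,0,0],[0,0,0],[0,0,0],[0,0,0]],"rot":[[0,0,0],[0,0,0],[0,0,0],[0,0,0],[0,0,0]]}' 40
python3 -m handwheel '{"gripper":[1,1,1,1],"offset":[[0,0,0],[0,0,0],[0,0,0],[0,0,0]],"rot":[[0,0,0],[0,0,0],[0,0,0],[0,0,0]]}' 55
```

```text
time_s: 26.15
ee_pos: [535.7, 255.2, 77.2]
ee_rot: [-70.5, 89.6, -152.3]
force: [-0.6, 0.1, 0.1]
gripper_width: 91.5
time_s: 26.57
ee_pos: [538.7, 257.9, 78.5]
ee_rot: [105.3, 89.8, 23.6]
force: [-0.9, 0.7, -0.0]
gripper_width: 60.5
time_s: 26.98
ee_pos: [538.2, 257.8, 77.3]
ee_rot: [97.6, 89.9, 15.9]
force: [1.6, 0.2, 0.7]
gripper_width: 35.9
time_s: 27.32
ee_pos: [538.2, 257.8, 77.3]
ee_rot: [101.7, 89.9, 20.0]
force: [2.5, -0.6, 1.6]
gripper_width: 35.2
```

```bash
python3 -m handwheel '{"gripper":[1,1,1,1,1],"offset":[[0,0,3],[0,0,7],[0,0,11],[0,0,15],[0,0,18]],"rot":[[0,0,0],[0,0,0],[0,0,0],[0,0,0],[0,0,0]]}' 55
python3 -m handwheel '{"gripper":[1,1,1,1,1],"offset":[[0,0,2],[0,0,4],[0,0,6],[0,0,8],[0,0,10]],"rot":[[0,0,0],[0,0,0],[0,0,0],[0,0,0],[0,0,0]]}' 55
python3 -m handwheel '{"gripper":[1,1,1,1,1],"offset":[[0,0,2],[0,0,4],[0,0,6],[0,0,8],[0,0,10]],"rot":[[0,0,0],[0,0,0],[0,0,0],[0,0,0],[0,0,0]]}' 55
python3 - <<'E'
from h import *
from workcell import *
st=state();cv2.imwrite("pics/wrist12.png",grab_frame("wrist")[:,:,::-1])
cv2.imwrite("pics/side12.png",grab_frame("side")[:,:,::-1])
crop('pics/side12.png','pics/d12.png',270,110,100,110,6)
E
```

```text
time_s: 27.73
ee_pos: [540.9, 239.6, 77.3]
ee_rot: [106.9, 89.9, 25.2]
force: [3.2, 3.2, 2.1]
gripper_width: 35.7
time_s: 28.15
ee_pos: [542.2, 230.5, 77.3]
ee_rot: [133.6, 89.9, 51.9]
force: [3.1, 5.3, 2.2]
gripper_width: 35.7
time_s: 28.57
ee_pos: [543.5, 221.7, 77.3]
ee_rot: [154.1, 89.8, 72.4]
force: [2.2, 9.1, 2.5]
gripper_width: 35.4
```

View pics/d12.png

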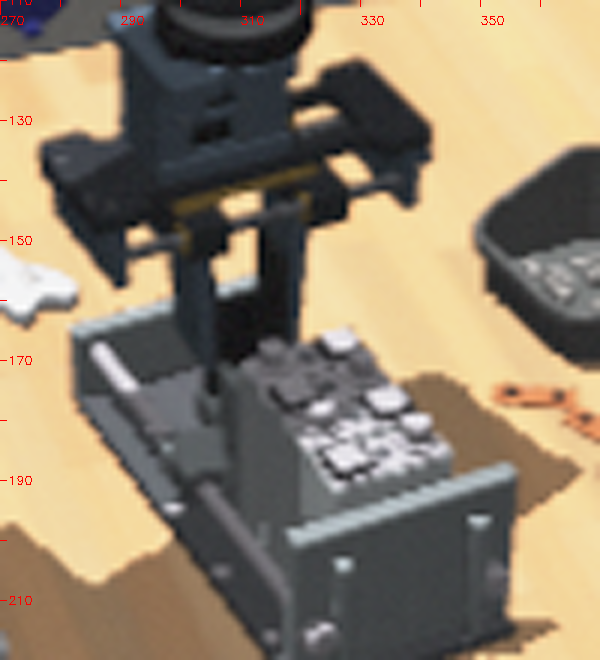

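```bash
python3 -m handwheel '{"gripper":[1,1,1,1,1],"offset":[[0,0,1.5],[0,0,3],[0,0,4.5],[0,0,6],[0,0,6]],"rot":[[0,0,0],[0,0,0],[0,0,0],[0,0,0],[0,0,0]]}' 55
python3 -m handwheel '{"gripper":[1,1,1],"offset":[[0,0,1],[0,0,2],[0,0,2]],"rot":[[0,0,0],[0,0,0],[0,0,0]]}' 55
```

```text
time_s: 29.08
ee_pos: [544.4, 216.1, 77.3]
ee_rot: [155.7, 89.8, 73.9]
force: [1.9, 10.3, 3.0]
gripper_width: 35.3
time_s: 29.33
ee_pos: [544.4, 215.7, 77.3]
ee_rot: [164.4, 89.6, 82.6]
force: [1.3, 15.8, 1.3]
gripper_width: 35.7
```

```bash
python3 -m handwheel '{"gripper":[1,1,1],"offset":[[0,0,1],[0,0,2],[0,0,2]],"rot":[[0,0,0],[0,0,0],[0,0,0]]}' 55
python3 -m handwheel '{"gripper":[1,1,1],"offset":[[0,0,1],[0,0,2],[0,0,2]],"rot":[[0,0,0],[0,0,0],[0,0,0]]}' 55
python3 - <<'E'
from h import *
from workcell import *
st=state();print(st['force'],st['ee_pos'],st['torque'])
cv2.imwrite("pics/wrist13.png",grab_frame("wrist")[:,:,::-1])
cv2.imwrite("pics/scene13.png",grab_frame("scene")[:,:,::-1])
crop('pics/scene13.png','pics/s13.png',205,120,120,125,5)
E
```

```text
time_s: 29.58
ee_pos: [544.4, 215.7, 77.3]
ee_rot: [168.3, 89.4, 86.5]
force: [1.1, 21.0, 0.1]
gripper_width: 36.0
time_s: 29.83
ee_pos: [544.5, 215.7, 77.3]
ee_rot: [170.4, 89.2, 88.5]
force: [-0.7, 27.1, -1.8]
gripper_width: 35.2
[-0.72830075 27.13799259 -1.76130818] [544.45222771 215.68720611  77.32561217] [4.16550457 0.37938744 0.23975748]
```

View pics/s13.png

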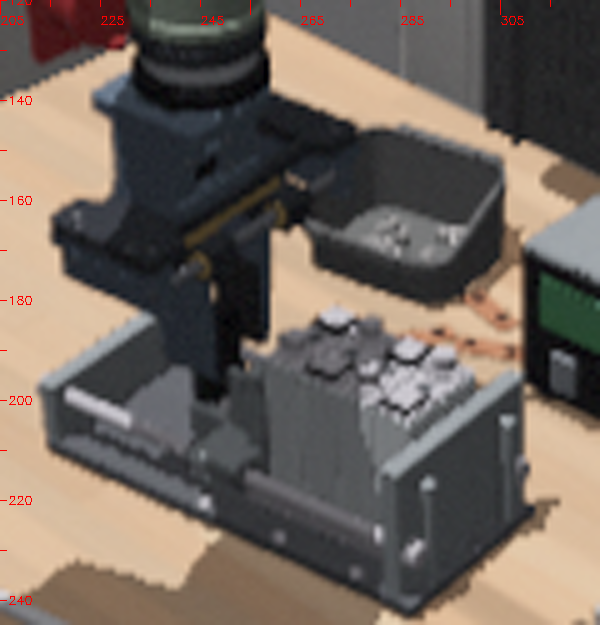

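View pics/wrist13.png

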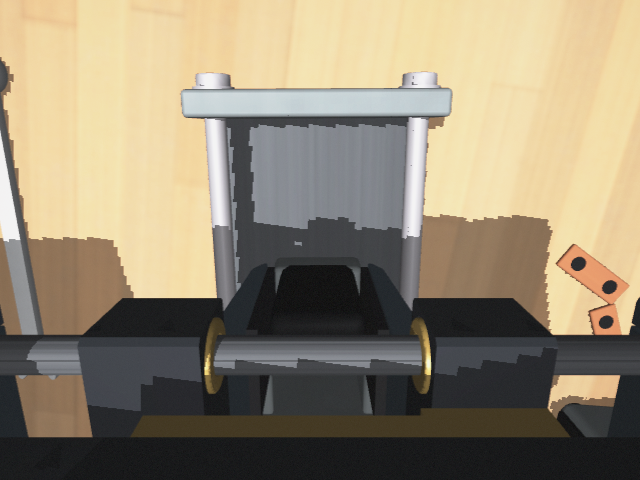

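```bash
python3 -m handwheel '{"gripper":[1,1,1],"offset":[[0,0,-2],[0,0,-4],[0,0,-4]],"rot":[[0,0,0],[0,0,0],[0,0,0]]}' 55
python3 -m handwheel '{"gripper":[0.5,0,0,0,0],"offset":[[0,0,0],[0,0,0],[0,0,0],[0,0,0],[0,0,0]],"rot":[[0,0,0],[0,0,0],[0,0,0],[0,0,0],[0,0,0]]}' 10
python3 -m handwheel '{"gripper":[0,0,0,0,0],"offset":[[-5,0,0],[-40,0,0],[-80,0,0],[-120,0,0],[-145,0,0]],"rot":[[0,0,0],[0,0,0],[0,0,0],[0,0,0],[0,0,0]]}'
python3 -m handwheel '{"gripper":[0,0,0,0,0],"offset":[[0,4,25],[0,8,50],[0,8,50],[0,8,50],[0,8,50]],"rot":[[0,0,0],[0,0,0],[0,0,0],[0,0,0],[0,0,0]]}'
python3 - <<'E'
from h import *
from workcell import *
st=state();cv2.imwrite("pics/wrist14.png",grab_frame("wrist")[:,:,::-1]);print(st)
cv2.imwrite("pics/scene14.png",grab_frame("scene")[:,:,::-1])
cv2.imwrite("pics/side14.png",grab_frame("side")[:,:,::-1])
crop('pics/wrist14.png','pics/w14.png',215,50,200,290,2)
crop('pics/wrist14.png','pics/w14z.png',235,170,160,150,4)
crop('pics/side14.png','pics/d14.png',270,120,100,110,6)
E
```

```text
time_s: 30.18
ee_pos: [544.4, 215.7, 77.3]
ee_rot: [161.1, 89.7, 79.3]
force: [1.8, 13.9, 1.0]
gripper_width: 35.6
time_s: 30.6
ee_pos: [543.7, 211.3, 76.5]
ee_rot: [-64.2, 89.9, -145.9]
force: [0.5, -0.2, 0.8]
gripper_width: 66.0
time_s: 31.02
ee_pos: [545.4, 212.2, 226.7]
ee_rot: [99.8, 89.7, 18.1]
force: [1.2, -0.2, 0.5]
gripper_width: 90.9
time_s: 31.43
ee_pos: [559.1, 163.8, 221.9]
ee_rot: [-130.8, 90.0, 147.5]
force: [-0.1, 0.9, -0.2]
gripper_width: 91.2
{'time_s': 31.4333, 'qpos': array([1.51844259e+01, 1.87448975e+01, 8.78309488e+01, 2.91712362e-02,
       7.34496067e+01, 6.91048632e+00]), 'qvel': array([ 0.9500251 ,  0.25974465,  0.07714614, -0.03438353, -0.06611266,
       -0.24068635]), 'effort': array([-5.94785437e-01, -4.21028316e+01, -2.35425228e+01,  3.50834650e-02,
        3.10589292e-02, -7.15968526e-04]), 'ee_pos': array([559.11857115, 163.83172512, 221.9319264 ]), 'ee_rot': array([-130.77338823,   89.96218908,  147.49223541]), 'force': array([-0.10848456,  0.88609974, -0.16495989]), 'torque': array([-0.02349834,  0.02743484, -0.00900678]), 'gripper_width': 91.1812128142405}
```

View pics/wrist14.png

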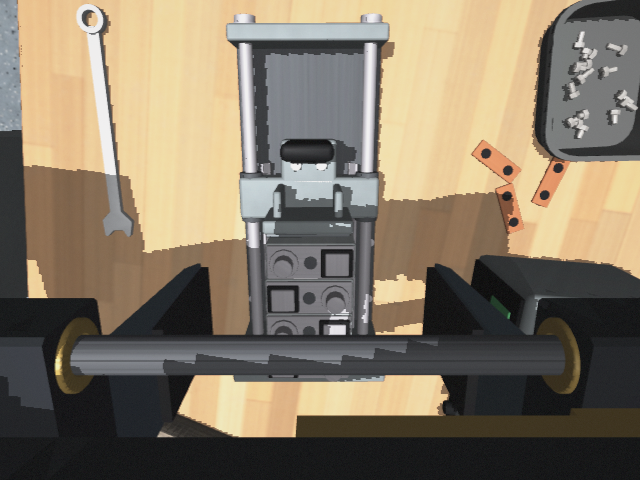

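View pics/w14z.png

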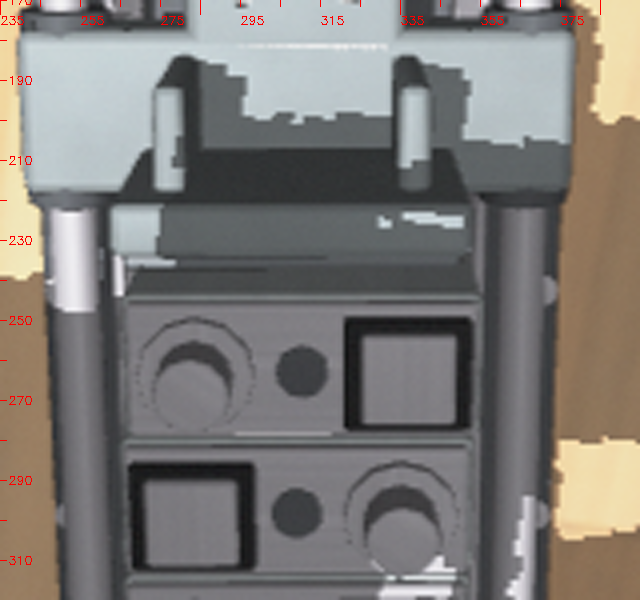

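View pics/d14.png

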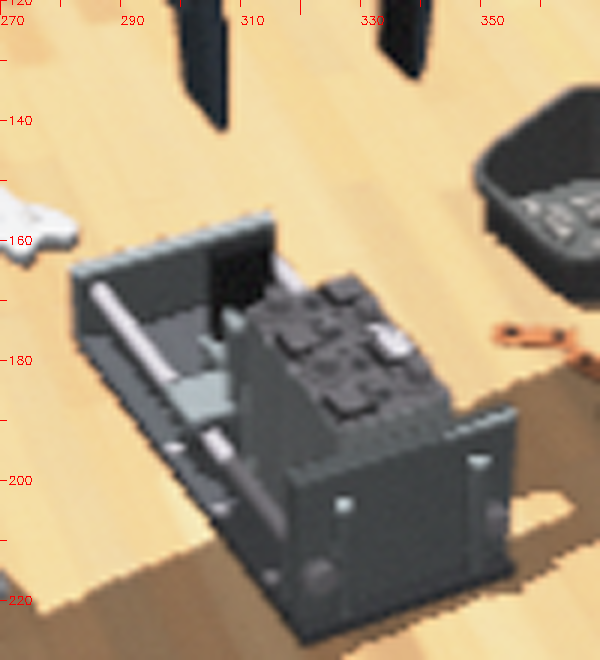

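View pics/scene14.png

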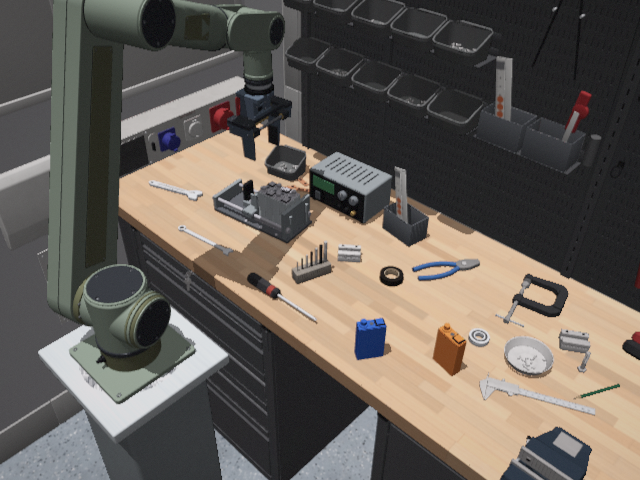

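```bash
python3 -m handwheel '{"gripper":[0,0,0,0,0],"offset":[[0,0,40],[0,0,75],[0,0,75],[0,0,75],[0,0,75]],"rot":[[0,0,0],[0,0,0],[0,0,0],[0,0,0],[0,0,0]]}'
python3 - <<'E'
from h import *
from workcell import *
P=camera_params('wrist');st={'ee_pos':np.array([559.1,163.8,221.9]),'ee_rot':[-130.77338823,   89.96218908,  147.49223541]}
c,s=np.cos(np.radians(8.2)),np.sin(np.radians(8.2))
for n,uv,z in [('plate',(309,234.5),100),('c4 back',(309,244.8),114),('c4 front',(309,278.8),114),('c3back',(309,281.5),114),('c3 front',(309,313.5),114)]:
    r=atz(ray(P,uv,st),z)-[567.2,53,0];print(n,round(-s*r[0]+c*r[1],1))
st=state();print(st['ee_pos'])
cv2.imwrite("pics/wrist15.png",grab_frame("wrist")[:,:,::-1])
crop('pics/wrist15.png','pics/w15z.png',235,180,160,150,4)
E
```

```text
time_s: 32.0
ee_pos: [570.1, 90.2, 221.8]
ee_rot: [-160.5, 90.0, 117.8]
force: [-0.3, -0.3, 0.9]
gripper_width: 91.6
plate 107.5
c4 back 104.1
c4 front 79.7
c3back 77.7
c3 front 53.6
[570.11810546  90.21832531 221.84017151]
```

View pics/w15z.png

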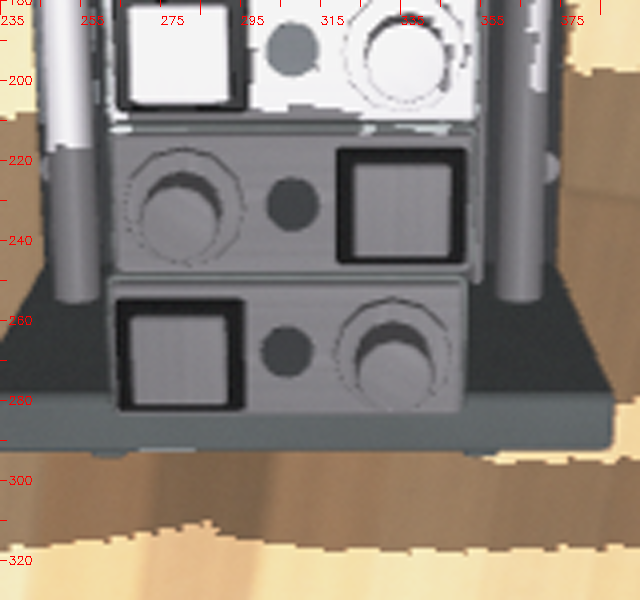

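Run:
```python
from h import *
from workcell import *
P=camera_params('wrist');st=state()
crop('pics/wrist15.png','pics/w15g.png',240,90,150,100,5)
c,s=np.cos(np.radians(8.2)),np.sin(np.radians(8.2))
for y,z in((104,100),(104,114),(117,100),(107,100)): print(y,z,proj(P,[567.2-s*y,53+c*y,z],st).round(1))
```

```text
104 100 [307.7 131.2]
104 114 [307.1 131.8]
117 100 [307.6 110.6]
107 100 [307.6 126.5]
```

View pics/w15g.png

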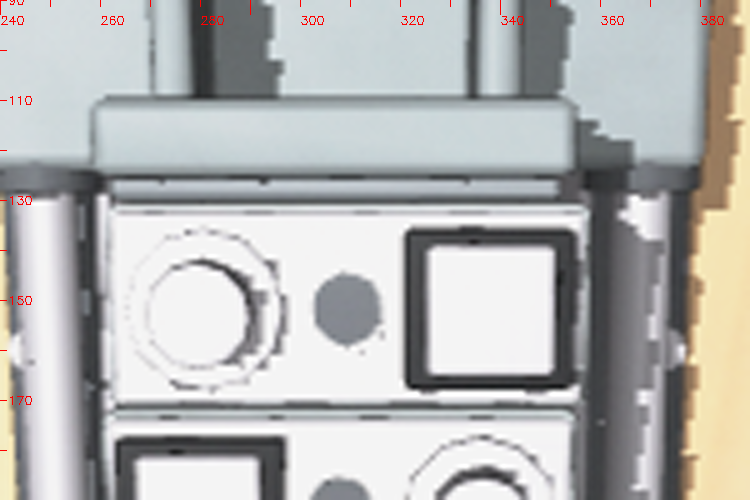

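```bash
python3 -c "
from workcell import *
print(state()['time_s'],job_done())"
```

```text
the job is handed in; nothing more can be done
32.05 None
```

The job is done and handed in at 32 s of the 72 s allowed. I drew the follower back about 79 mm and stood the three loose cells after the one at the wall. Their posts run +x, -x, +x, -x from the wall. I then pushed the follower up until it stopped moving, with the force rising to about 27 N, let go and moved the arm clear.

**Fit:** The last wrist views show the lids one cell thickness apart (about 26 mm). The press pad lies against the fourth cell at about 104 mm from the wall, which is what four packed cells should measure.

**One measurement disagreed:** An earlier slanted view put the edge of the follower plate about 3 mm short of the fourth cell. Seen from straight above, that is the step between the plate and its pale press pad, with no open gap.

**Not seen directly:** In the last close view the lid hides the joint between the first cell and the wall, so I judge it tight from the hard stop and the total length.

**Rest of the bench:** The tools and the blue and orange look-alikes are where they were in the final scene picture.

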